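Take a flush board out of its holding jig and load it into the drilling jig

TASK

The notched plywood board lies flush between the rails of the holding jig: edge it out over the jig's open end, without letting it tip or drop, until enough overhangs to pinch it by its sides and lift it away. Lay it flat on the bench and let go, then take a fresh hold and slide it, notched end first and right way up, under the bridge of the drilling jig until it lies flat on the bed, square against the stop; then let go. Leave everything else on the bench where it is.

Things in the scene. Friction and masses are not known exactly. Their poses are not given: they have to be found in the camera images.
- board: loose plywood board, 60 mm wide (local x), 180 long (local y), 12 thick, about 0.11 kg (0.09 to 0.15). One end, at local -y, has a square notch 30 wide and 18 deep between two 15 wide prongs; the other end, at local +y, is plain. Origin: centre of its underside, z up. It balances about 94 mm from the notched end
- board_nose (a point): middle of the notched end of the board, at its underside, 90 mm from the board's origin along local -y (in line with the tips of the prongs)
- jig: fixed holding jig: grey block 130 wide (local x), 50 high, local y -120 to +180. On top a channel 66 wide along local y between two dark grey rails (each 32 wide, 13 high, tops 63 mm over the bench), open at local -y, closed at +y by a cross piece as high as the rails with its inner face at y = +165. The board starts in this channel. Origin: on the bench surface, z up
- jig_edge (a point): middle of the channel's open end: edge of its floor, 50 mm over the bench, jig-local y = -120. Axes as the jig's: -y points out over the edge. The board starts with its notched end 10 to 35 mm back from this edge and its top 1 mm below the rails' tops (its sides cannot be taken there); behind its plain end 70 to 95 mm of channel floor are free
- drill_jig: fixed metal drilling jig: dark steel base 150 wide (local x), local y -85 to +55, its bed 30 mm over the bench. An aluminium bridge with two brass bushes on top spans local y -60 to +10: passage 72 wide, roof 26 mm over the bed, top 68 mm (bushes 76) over the bench. The passage is open at local +y, closed by the stop at -y. Origin: on the bench surface, z up
- stop (a point): middle of the stop's face at bed height, 30 mm over the bench, drilling-jig-local y = -60. Axes as the drilling jig's: -y is the way in; the mouth lies 70 mm before the stop, the bed's front edge 115 mm. Loaded, the board lies along y, notched end against the stop, plain end sticking out 65 mm past the bed
- tape_roll: roll of paper tape lying flat, 96 mm across, 24 high; origin centre of its underside. To be left alone
- sanding_block: cork sanding block 60 x 100 x 32 high; origin centre of its underside. To be left alone
- glue_bottle: white bottle 60 across, 170 tall, standing; origin centre of its underside. To be left alone
- screw_jar: glass jar with steel cap, 70 across, 85 tall, standing; origin centre of its underside. To be left alone
- hammer: hammer 260 long with wooden handle, lying; origin about its middle. To be left alone
- steel_square: small try square, steel blade 150 long and wooden stock 80 long, lying flat; origin centre of the blade's underside. To be left alone
Things that resemble listed ones, but are neither listed nor needed, are in the scene too. Of the things like the board, leave any that is turquoise; of the rest the smaller one is meant.

How it is judged:
On the way, in this order (a step that is already met when the one before it is completed fails the run):
1. the board lies level in the holding jig with its notched end at least 20 mm out over the open end (y of board_nose in the frame of jig_edge below -0.02 m and angle between board's own z axis and vertical below 0.08 rad and y of board in the frame of jig_edge above 0 m and z of board in the frame of jig_edge between -0.006 and 0.006 m), for 0.2 s.
2. the board lies flat and still on the bench, let go (height (world z) of board below 0.006 m and angle between board's own z axis and vertical below 0.06 rad and linear speed of board below 0.03 m/s and contact force between the fingers and board below 0.1 N), for 0.2 s.
At the end, for the whole second after the job is handed in: The board lies flat and still on the bed of the drilling jig, right way up, let go, its notched end within 5 mm of the stop and within 8 mm of the middle, in line with the jig within 0.08 rad (about 5 degrees) (x of board_nose in the frame of stop between -0.008 and 0.008 m and y of board_nose in the frame of stop between -0.004 and 0.005 m and z of board_nose in the frame of stop between -0.004 and 0.004 m and angle between the y axis of board and the y axis of drill_jig, either way round below 0.08 rad and angle between board's own z axis and vertical below 0.05 rad and linear speed of board below 0.02 m/s and contact force between the fingers and board below 0.1 N); the robot touches nothing.
It fails at once if the board is tipped by more than 0.35 rad (20 degrees) (angle between board's own z axis and vertical above 0.35 rad).
It fails at once if the board is dropped or flung (faster than 0.9 m/s) (linear speed of board above 0.9 m/s).
It fails at once if another thing on the bench is shifted by more than 30 mm (distance of any of tape_roll, sanding_block, glue_bottle, screw_jar, hammer, steel_square from where it was at the start of the episode above 0.03 m).
It also fails if it takes over 72 s, if anything falls off the work surface, if the arm or the gripper's body presses on something with over 40 N, if the wrist force passes 120 N, or if a joint passes its speed limit or range.

ROBOT

A 7-joint arm with a two-finger parallel gripper is mounted at the origin on the work surface. World frame = base frame: x ahead of the robot, y to its left, z up, the work surface at z = 0. Lengths are in m, angles in rad, forces in N, time in s.
With the tool pointing down it reaches from about 0.425 to 0.825 m from the base axis. Payload 3.6 kg.
Tool frame: the origin (TCP) lies on the centre line of the jaws, within the pads' length; the fingertips stand arm.tips_ahead ahead of it and the grasp point (between the pads) lies 6 mm ahead of it (arm.tips_ahead is the distance from the TCP to the fingertips, in m); y points along the fingers, z is the direction in which the jaws open and shut, and the axes are right-handed (so a half turn about y gives the same grasp; the last joint's range is limited). The gripper opens to 93 mm and grips with 3 to 60 N. Pads are 15 mm wide; open, the fingers measure 128 mm over their backs; the gripper's body (75 mm by 188 mm) begins 65 mm behind the grasp point.
Start: joints at [-1.325, 0.615, -0.013, 1.423, 0.008, 1.103, -0.04], TCP at [0.174, 0.626, 0.244] pointing down, gripper open.
Joint ranges: [-3.12, 3.12], [-0.3, 2.06], [-1.34, 1.32], [0.26, 2.42], [-1.36, 4.5], [0.01, 1.98], [-2.84, 2.84]. Speed limits (rad/s): [2.79, 2.79, 3.14, 3.14, 3.14, 3.14, 3.14].

INTERFACE

Orientations are given as a rotation vector (axis times angle).
In Python, from plant import arm, vision, job gives the robot as it stands.
- The arm moves only by the tool arm_command, never from a script. Its argument "deltas" is one flat list of numbers, 7 for each row, row after row: the shift along the tool's x, y, z in units of 25 mm (1.0 is 25 mm), then the turn, a rotation vector about the tool's x, y, z in units of 5 degrees (1.0 is 5 degrees), then the finger opening in mm, from 0 to 93. In form: [x, y, z, rx, ry, rz, gripper, x, y, z, rx, ry, rz, gripper, ...]. A call has 1 to 5 rows; each row shifts and turns the pose as measured when the row begins, along the tool's axes as they then stand; what a row does not reach is not made up. A row lasts 1/10 s, in which the tool goes at most 50 mm and 8.59 degrees, less where a joint would pass 70% of its speed; a pose out of reach is approached as far as the arm can. A call is refused whole if a number of a shift passes 1 or a number of a turn 1, either way. A call with a gripper value outside its range is refused whole. The fingers move at their own pace and stop on an object; the grip force is fixed at half the most. Time passes only in rows, so rows that do not move let the fingers close. It gives the time, the measured TCP pose, the force and the opening at its end, in the units of the state.
- arm.get_state(): the state, without advancing time (a new reading comes with each control period).
- vision.grab_frame(name): name is "scene" or "top"; returns a dict with "frame" (420x560x3 uint8, red, green, blue), "vfov" (degrees; the focal length in pixels is half the picture's height over the tangent of half this angle, whatever the lens; pixels are square), "cx", "cy" (the principal point, pixels), "cam_to_world" (4x4, takes a point from camera to world coordinates). Camera axes: x right, y down, z forward; pixel columns grow to the right and rows downward; lengths in m; the calibration is good to about 2 mm. A picture is of the moment at which its call begins. There is no depth.
- job.sign_off(): hands the job in, once; it reports no verdict.
Trained networks look in the newest picture that a camera, given by its name, has taken for a name from the list of things; names that differ only in an ending like _2 or _b are one class to them, and where a whole thing is asked for, a point or a joint stands for the part that bears it (a point fixed in the world has none). Each returns a list of dicts, best first, with "score" (0 to 1); they miss things now and then, are a little off and sometimes report something else, mostly with a low value. They report only what shows in the picture. A call takes as long as a camera call. They do not tell look-alikes from the thing itself.
- vision.outline_of(query, camera): "pixels" (420x560 bool, what is visible of it) and "box" ([centre column, centre row, width, height] in pixels, round what is visible of it).
- vision.tip_of(query, camera): "xy" ([column, row] in pixels: a listed point, or the origin of a listed thing).
The state is a dict: "time_s": time; "qpos": joint angles; "joint_vel": joint speeds; "joint_efforts": joint torques, N m; "position": TCP position; "tcp_rot": TCP orientation; "force": force on the tool from outside, world axes, zero at the start; "moment": the same for the moment, N m; "gripper_width": opening from 0.0 (shut) to 1.0 (fully open).
Only numpy, scipy, OpenCV 4.12 (cv2) and the standard library are available. Lean on these libraries where they do the work, as an engineer would, in place of code of your own. Each camera call takes 0.05 s, during which the arm holds its last target.

## Working session

There is one attempt and no reset: what is moved stays moved. The work goes in short steps, Python scripts to look and compute and a tool call to move; the robot and the scene stay as the last step left them, time stands still between calls to the robot, and variables do not carry over. Pictures are saved under pics/ and viewed, and the job is handed in when it is done.

Besides the shell and the picture viewer there is one more tool, called after ">>>" as a command line: name --argument value ..., lists and objects as JSON in quotes. arm_command: Moves the arm, as the interface text tells. Its arguments: {"type":"object","properties":{"deltas":{"type":"array","items":{"type":"number"}}},"required":["deltas"]}

```bash
ls; mkdir -p pics; cat > h.py <<'E'
import numpy as np, cv2
from plant import arm, vision, job
def grab(n,fn=None):
    f=vision.grab_frame(n)
    if fn: cv2.imwrite('pics/'+fn,f['frame'][:,:,::-1])
    return f
def proj(f,P):
    P=np.atleast_2d(P); M=np.linalg.inv(np.array(f['cam_to_world'])); c=P@M[:3,:3].T+M[:3,3]
    F=210/np.tan(np.radians(f['vfov'])/2)
    return np.c_[f['cx']+F*c[:,0]/c[:,2], f['cy']+F*c[:,1]/c[:,2]]
def unproj(f,px,z):
    px=np.atleast_2d(np.array(px,float)); F=210/np.tan(np.radians(f['vfov'])/2)
    M=np.array(f['cam_to_world']); d=np.c_[(px[:,0]-f['cx'])/F,(px[:,1]-f['cy'])/F,np.ones(len(px))]@M[:3,:3].T
    o=M[:3,3]; t=(z-o[2])/d[:,2]
    return o+d*t[:,None]
E
python3 - <<'E'
from h import *
for n in('scene','top'):
    f=grab(n,n+'0.png'); print(n,f['vfov'],f['cx'],f['cy'],np.round(f['cam_to_world'],3).tolist(), f.keys())
s=arm.get_state(); print(s); print(arm.tips_ahead)
E
```

```text
pics
scene 45.89294090821316 287.8801049595734 212.92762342229605 [[-0.762, 0.395, -0.514, 1.38], [0.648, 0.468, -0.601, 1.053], [0.003, -0.79, -0.612, 1.123], [0.0, 0.0, 0.0, 1.0]] dict_keys(['frame', 'vfov', 'cx', 'cy', 'cam_to_world'])
top 47.68518751175748 287.367490612702 203.62018106253768 [[-0.004, -0.99, 0.139, 0.288], [-1.0, 0.003, -0.008, 0.046], [0.007, -0.139, -0.99, 1.481], [0.0, 0.0, 0.0, 1.0]] dict_keys(['frame', 'vfov', 'cx', 'cy', 'cam_to_world'])
{'time_s': 0.1, 'qpos': array([-1.32551822,  0.61579951, -0.01260113,  1.42472015,  0.00812772,
        1.10339539, -0.04039306]), 'joint_vel': array([-5.94462317e-04, -1.46651372e-03,  7.90394793e-04, -4.72739375e-03,
       -1.01518840e-03, -3.37755517e-04, -9.41924466e-05]), 'joint_efforts': array([ 1.14499711e-03, -4.60045803e+01,  2.10043201e-01, -1.66245890e+01,
       -6.12509460e-02,  1.68744003e-02,  9.96470703e-05]), 'position': array([0.17431842, 0.62551804, 0.24261805]), 'tcp_rot': array([-1.56251459,  0.21353937, -0.21314998]), 'force': array([-0.18202797, -0.01591558, -0.49845957]), 'moment': array([-0.06137175, -0.02007567, -0.01085133]), 'gripper_width': 1.0009159380100179}
0.025
```

View pics/scene0.png

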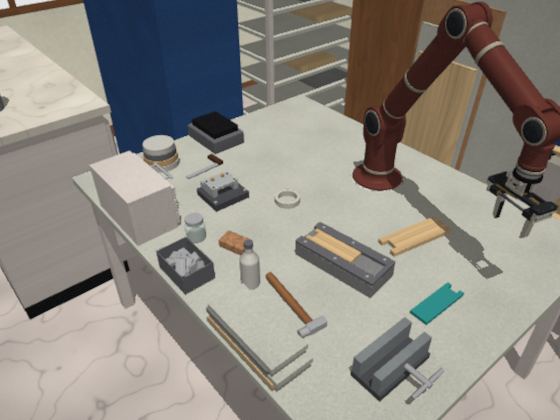

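View pics/top0.png

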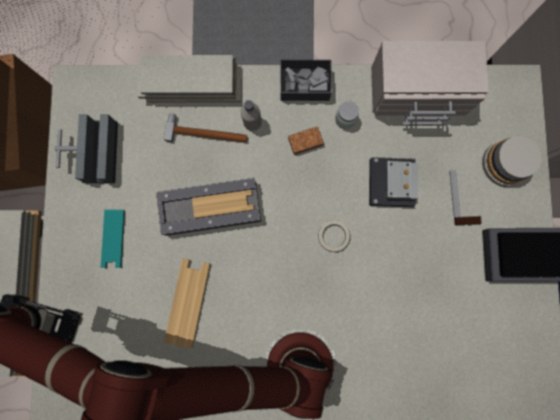

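```bash
python3 - <<'E'
from h import *
f=cv2.imread('pics/top0.png')
a=cv2.resize(f[165:250,145:275],None,fx=6,fy=6,interpolation=cv2.INTER_CUBIC); cv2.imwrite('pics/z1.png',a)
a=cv2.resize(f[140:225,355:430],None,fx=7,fy=7,interpolation=cv2.INTER_CUBIC); cv2.imwrite('pics/z2.png',a)
f=cv2.imread('pics/scene0.png')
a=cv2.resize(f[215:300,285:405],None,fx=6,fy=6,interpolation=cv2.INTER_CUBIC); cv2.imwrite('pics/z3.png',a)
a=cv2.resize(f[160:220,180:260],None,fx=8,fy=8,interpolation=cv2.INTER_CUBIC); cv2.imwrite('pics/z4.png',a)
for c in('top','scene'):
  f=vision.grab_frame(c)
  for q,z in(('board_nose',.05),('board',.05),('jig_edge',.05),('jig',0),('drill_jig',0),('stop',.03)):
    for r in vision.tip_of(q,c)[:3]: print(c,q,r['score'],np.round(r['xy'],1),np.round(unproj(f,r['xy'],z)[0],3))
E
```

```text
top board_nose 0.93 [252.6 199.8] [0.501 0.141 0.05 ]
top board_nose 0.91 [198.5 260.7] [0.318 0.301 0.05 ]
top board_nose 0.75 [111.4 267.9] [0.297 0.56  0.05 ]
top board 0.93 [221.3 203. ] [0.491 0.236 0.05 ]
top board 0.81 [111.8 238. ] [0.386 0.563 0.05 ]
top board 0.67 [186.  303.6] [0.192 0.335 0.05 ]
top jig_edge 0.62 [255.4 199.1] [0.503 0.132 0.05 ]
top jig 0.97 [219.9 205.3] [0.491 0.247 0.   ]
top drill_jig 0.77 [384.5 183.1] [ 0.561 -0.274  0.   ]
top stop 0.95 [407.8 183.9] [ 0.552 -0.34   0.03 ]
top stop 0.74 [256.8 197.9] [0.51  0.129 0.03 ]
top stop 0.65 [458.4 194.5] [ 0.518 -0.496  0.03 ]
scene board_nose 0.97 [313.5 236.2] [0.497 0.152 0.05 ]
scene board_nose 0.73 [456.1 287.2] [0.332 0.596 0.05 ]
scene board_nose 0.58 [382.7 251.4] [0.378 0.35  0.05 ]
scene board 0.91 [410.8 239. ] [0.26 0.37 0.05]
scene board 0.65 [330.6 247.6] [0.493 0.229 0.05 ]
scene board 0.59 [435.9 304.3] [0.433 0.598 0.05 ]
scene jig_edge 0.6 [303.1 234.9] [0.519 0.124 0.05 ]
scene jig 0.56 [333.7 260.2] [0.487 0.242 0.   ]
scene drill_jig 0.65 [224.4 198.7] [ 0.566 -0.274  0.   ]
scene stop 0.86 [217.9 181.1] [ 0.541 -0.351  0.03 ]
scene stop 0.6 [198.9 237.6] [ 0.781 -0.11   0.03 ]
scene stop 0.26 [333.5 259.4] [0.509 0.261 0.03 ]
```

View pics/z1.png

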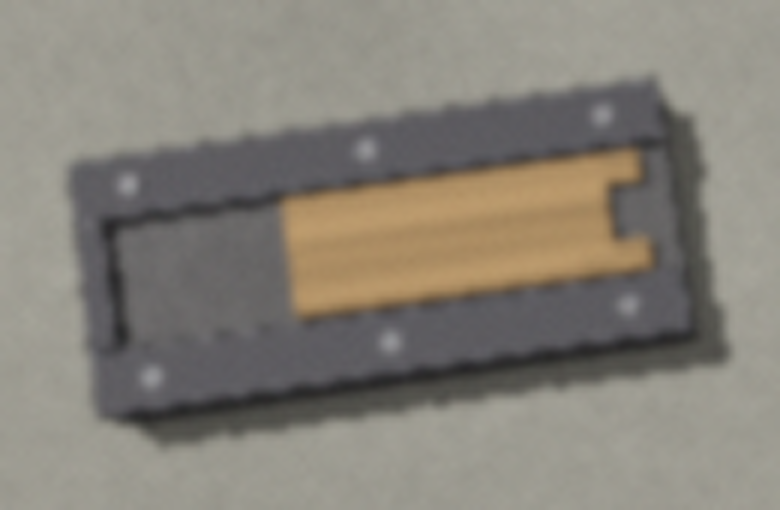

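View pics/z2.png

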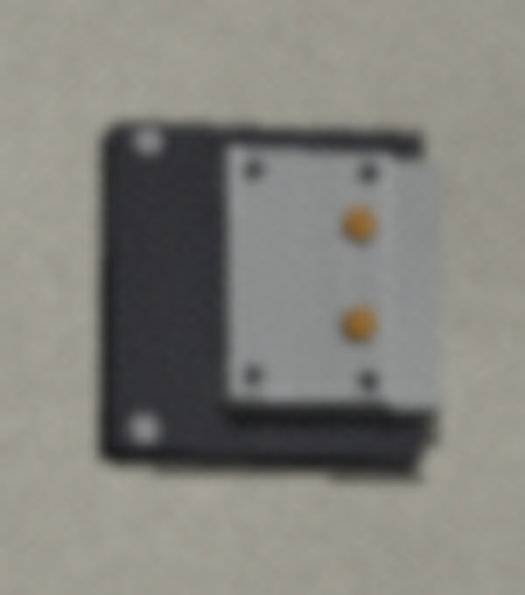

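View pics/z3.png

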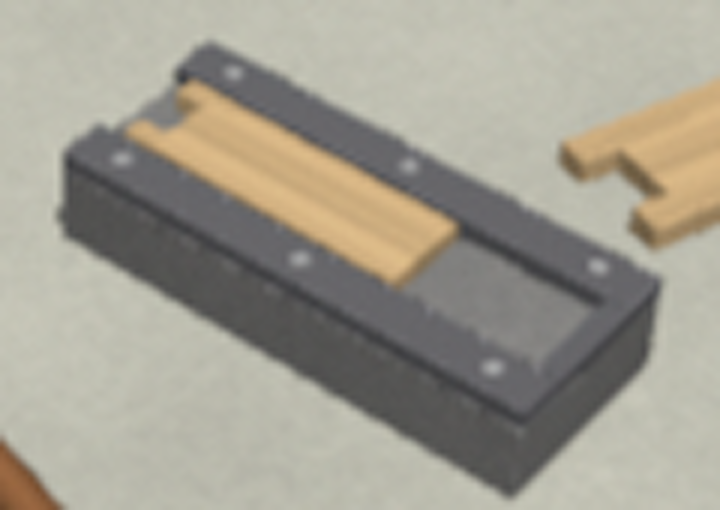

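View pics/z4.png

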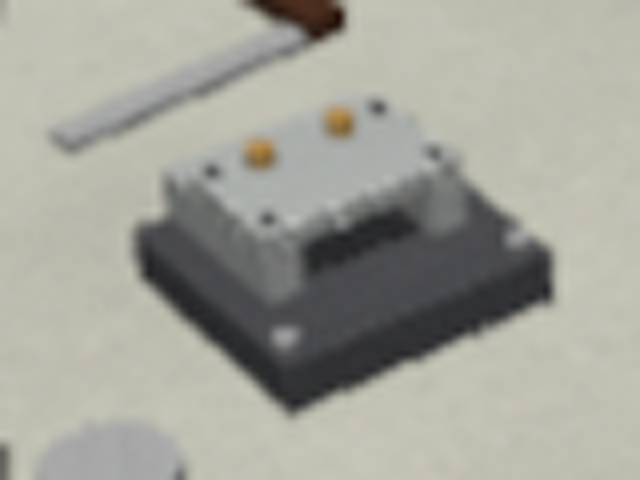

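```bash
cat > fit.py <<'E'
from h import *
from scipy.optimize import least_squares
def fit(frames,obs,p0):
    # obs: (cam, zoompx, (ox,oy,s), local xyz) ; p: x,y,yaw
    def res(p):
        r=[]
        c,s=np.cos(p[2]),np.sin(p[2])
        for cam,px,(ox,oy,k),L in obs:
            L=np.array(L,float); 
            W=[p[0]+c*L[0]-s*L[1],p[1]+s*L[0]+c*L[1],L[2]]
            r+=list(proj(frames[cam],W)[0]-((np.array(px)+.5)/k-.5+np.array([ox,oy])))
        return np.array(r)
    o=least_squares(res,p0,loss='soft_l1',x_scale=[.1,.1,.1]); return o.x,res(o.x).reshape(-1,2)
E
python3 - <<'E'
from fit import *
fr={n:vision.grab_frame(n) for n in('top','scene')}
a=(145,165,6);b=(285,215,6)
J=[('top',(75,162),a,(.065,.18,.063)),('top',(657,78),a,(.065,-.12,.063)),('top',(692,332),a,(-.065,-.12,.063)),('top',(102,415),a,(-.065,.18,.063)),
('scene',(65,152),b,(.065,-.12,.063)),('scene',(208,42),b,(-.065,-.12,.063)),('scene',(660,285),b,(-.065,.18,.063)),('scene',(525,417),b,(.065,.18,.063))]
p,r=fit(fr,J,[.5,.25,0]); print('jig',p.round(4)); print(r.round(1).tolist())
pt,r=fit(fr,J[:4],[.5,.25,0]); print('jig top',pt.round(4)); print(r.round(1).tolist())
ps,r=fit(fr,J[4:],[.5,.25,0]); print('jig sc',ps.round(4)); print(r.round(1).tolist())
z=.062
B=[('top',(283,198),a,(.03,.09,z)),('top',(293,318),a,(-.03,.09,z)),('top',(640,148),a,(.03,-.09,z)),('top',(652,268),a,(-.03,-.09,z)),
('scene',(458,230),b,(-.03,.09,z)),('scene',(398,285),b,(.03,.09,z)),('scene',(187,80),b,(-.03,-.09,z)),('scene',(127,127),b,(.03,-.09,z))]
p,r=fit(fr,B,[.5,.25,0]); print('board',p.round(4)); print(r.round(1).tolist())
a=(355,140,7);b=(180,160,8)
D=[('top',(105,125),a,(.075,.055,.03)),('top',(103,462),a,(-.075,.055,.03)),('top',(228,143),a,(.054,.01,.068)),('top',(230,405),a,(-.054,.01,.068)),
('scene',(292,357),b,(.075,.055,.03)),('scene',(552,255),b,(-.075,.055,.03)),('scene',(137,228),b,(.075,-.085,.03)),('scene',(270,230),b,(.054,.01,.068)),('scene',(460,155),b,(-.054,.01,.068))]
for k in (D,D[:4],D[4:]):
  p,r=fit(fr,k,[.55,-.28,0]); print('drill',p.round(4)); print(r.round(1).tolist())
print(proj(fr['top'],[[0,0,0]]), unproj(fr['top'],[384,183],0))
E
```

```text
jig [0.4859 0.2449 0.1405]
[[-1.4, 0.0], [0.2, 0.0], [0.2, -0.1], [-1.2, 0.4], [-1.1, -0.2], [0.0, -0.5], [0.3, -0.6], [-0.9, 0.1]]
jig top [0.4862 0.2433 0.1394]
[[-0.8, -0.1], [0.8, -0.0], [0.7, -0.2], [-0.7, 0.3]]
jig sc [0.4858 0.2466 0.1433]
[[-0.7, 0.1], [0.3, -0.2], [0.7, -0.5], [-0.3, 0.3]]
board [0.4878 0.2311 0.1362]
[[-0.3, 0.4], [0.3, -0.0], [-0.6, 0.6], [-0.0, 0.0], [-0.3, -0.5], [-1.5, 0.0], [0.8, 0.2], [-0.7, 1.0]]
drill [ 0.5592 -0.2772 -0.0336]
[[0.5, 0.3], [0.6, -0.4], [-0.1, 1.9], [-0.4, -0.5], [-0.4, 1.1], [0.7, -0.7], [-0.4, 0.1], [-0.1, 1.0], [0.5, 0.2]]
drill [ 0.5598 -0.2768 -0.0275]
[[0.2, 0.2], [0.6, -0.5], [-0.3, 1.7], [-0.4, -0.6]]
drill [ 0.5578 -0.2795 -0.0366]
[[-0.5, 0.7], [0.7, -1.1], [-0.4, -0.4], [-0.2, 0.5], [0.4, -0.1]]
[[299.60911921 367.11975286]] [[ 0.56090099 -0.27215388  0.        ]]
```

```bash
cat >> h.py <<'E'
from scipy.spatial.transform import Rotation as R
def plan(target,yaw=None,quiet=False):
    """yaw: direction (rad, world) of tool z axis; tool y down. prints units"""
    s=arm.get_state(); Rm=R.from_rotvec(s['tcp_rot']).as_matrix(); p=np.array(s['position'])
    d=(np.array(target)-p); dl=Rm.T@d/0.025
    out=[s['time_s'],p.round(4).tolist(),'zyaw',np.degrees(np.arctan2(Rm[1,2],Rm[0,2])).round(2),'ydown',Rm[:,1].round(3).tolist(),'xaxis',Rm[:,0].round(3).tolist(),'gw',round(s['gripper_width']*93,1),'F',np.round(s['force'],1).tolist()]
    if yaw is not None:
        z=np.array([np.cos(yaw),np.sin(yaw),0]); y=np.array([0,0,-1.]); x=np.cross(y,z)
        T=np.c_[x,y,z]; rv=(R.from_matrix(Rm.T@T)).as_rotvec(); out+=['rot units',np.round(np.degrees(rv)/5,2).tolist()]
    print(*out); print('delta units',dl.round(2).tolist(),'q',np.round(s['qpos'],2).tolist())
E
python3 - <<'E'
from h import *
ft=vision.grab_frame('top'); 
for q,z in(('tape_roll',0),('sanding_block',0),('glue_bottle',0),('screw_jar',0),('hammer',0)):
    for r in vision.tip_of(q,'top')[:2]: print(q,r['score'],np.round(unproj(ft,r['xy'],z)[0],3))
fs=vision.grab_frame('scene'); 
for q,z in(('tape_roll',0),('sanding_block',0),('glue_bottle',0),('screw_jar',0),('hammer',0)):
    for r in vision.tip_of(q,'scene')[:1]: print(q,r['score'],np.round(unproj(fs,r['xy'],z)[0],3))
plan([.469,.350,.15],.14); plan([.469,.350,.15],.14+np.pi)
E
```

```text
tape_roll 0.68 [ 0.393 -0.109  0.   ]
sanding_block 0.56 [0.505 0.132 0.   ]
glue_bottle 0.79 [0.759 0.151 0.   ]
screw_jar 0.97 [ 0.781 -0.154  0.   ]
screw_jar 0.72 [ 0.395 -0.112  0.   ]
hammer 0.81 [0.719 0.287 0.   ]
hammer 0.57 [ 0.695 -0.022  0.   ]
tape_roll 0.62 [ 0.377 -0.115  0.   ]
sanding_block 0.8 [ 0.691 -0.007  0.   ]
glue_bottle 0.96 [0.762 0.148 0.   ]
screw_jar 0.78 [ 0.778 -0.142  0.   ]
hammer 0.58 [0.72  0.296 0.   ]
1.5 [0.1745, 0.6261, 0.2437] zyaw 74.43 ydown [-0.0, -0.0, -1.0] xaxis [0.963, -0.268, -0.0] gw 92.9 F [-0.2, 0.7, -0.1] rot units [0.0, 13.28, 0.0]
delta units [14.31, 3.75, -7.48] q [-1.33, 0.61, -0.01, 1.42, 0.01, 1.1, -0.04]
1.5 [0.1745, 0.6261, 0.2437] zyaw 74.43 ydown [-0.0, -0.0, -1.0] xaxis [0.963, -0.268, -0.0] gw 92.9 F [-0.2, 0.7, -0.1] rot units [0.0, -22.72, -0.0]
delta units [14.31, 3.75, -7.48] q [-1.33, 0.61, -0.01, 1.42, 0.01, 1.1, -0.04]
```

>>> arm_command --deltas '[1, 0.4, 0, 0, 1, 0, 0, 1, 0.4, 0, 0, 1, 0, 0, 1, 0.4, 0, 0, 1, 0, 0, 1, 0.4, 0, 0, 1, 0, 0, 1, 0.4, 0, 0, 1, 0, 0]'

```text
time_s: 2.0
position: [0.2834, 0.576, 0.1936]
tcp_rot: [-1.491, 0.562, -0.553]
force: [-0.5, -0.1, 0.7]
gripper_width: 0.619
```

>>> arm_command --deltas '[1, 0.2, 0.2, 0, 1, 0, 0, 1, 0.2, 0.2, 0, 1, 0, 0, 1, 0.2, 0.2, 0, 1, 0, 0, 1, 0.2, 0.2, 0, 1, 0, 0, 1, 0.2, 0.2, 0, 1, 0, 0]'

```text
time_s: 2.5
position: [0.3842, 0.4923, 0.1657]
tcp_rot: [-1.368, 0.913, -0.9]
force: [-0.2, -0.1, 0.3]
gripper_width: 0.188
```

```bash
python3 - <<'E'
from h import *
plan([.469,.350,.15],.14)
E
```

```text
2.5 [0.3842, 0.4923, 0.1657] zyaw 23.11 ydown [-0.003, 0.009, -1.0] xaxis [0.393, -0.92, -0.009] gw 17.4 F [-0.2, -0.1, 0.3] rot units [0.01, 3.02, -0.1]
delta units [6.57, 0.57, 0.89] q [-1.07, 0.66, 0.21, 1.6, -0.18, 0.89, -0.38]
```

>>> arm_command --deltas '[1, 0.1, 0.2, 0, 1, 0, 0, 1, 0.1, 0.3, 0, 1, 0, 0, 1, 0.1, 0.4, 0, 1, 0, 0, 1, 0.1, 0.5, 0, 0, 0, 0, 1, 0.1, 0.5, 0, 0, 0, 0]'

```text
time_s: 3.0
position: [0.4632, 0.377, 0.1513]
tcp_rot: [-1.26, 1.122, -1.108]
force: [-0.0, 0.1, -0.3]
gripper_width: 0.006
```

```bash
python3 - <<'E'
from h import *
f=grab('top','t1.png')
plan([.469,.350,.08],.14)
E
```

```text
3.05 [0.4673, 0.3702, 0.1511] zyaw 6.72 ydown [0.001, 0.004, -1.0] xaxis [0.117, -0.993, -0.004] gw 0.5 F [2.3, -3.7, 0.1] rot units [-0.01, -0.26, -0.05]
delta units [0.82, 2.84, -0.03] q [-0.88, 0.64, 0.28, 1.7, -0.23, 0.82, -0.38]
```

View pics/t1.png

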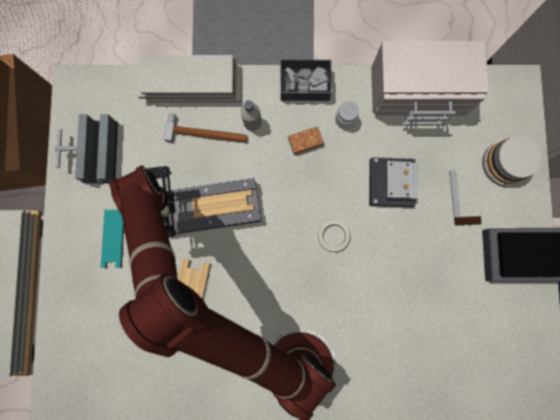

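>>> arm_command --deltas '[0.4, 0.7, 0, 0, -0.26, 0, 0, 0, 0.7, 0, 0, 0, 0, 0, 0, 0.7, 0, 0, 0, 0, 0, 0, 0.4, 0, 0, 0, 0, 0, 0, 0.3, 0, 0, 0, 0, 0]'

```text
time_s: 3.55
position: [0.4735, 0.3573, 0.0814]
tcp_rot: [-1.257, 1.112, -1.112]
force: [-0.2, -0.1, -0.2]
gripper_width: 0.005
```

```bash
python3 - <<'E'
from h import *
plan([.471,.345,.079],.14)
E
```

```text
3.55 [0.4735, 0.3573, 0.0814] zyaw 7.37 ydown [0.007, 0.007, -1.0] xaxis [0.128, -0.992, -0.006] gw 0.4 F [-0.2, -0.1, -0.2] rot units [-0.09, -0.13, -0.07]
delta units [0.48, 0.09, -0.16] q [-0.83, 0.73, 0.24, 1.77, -0.26, 0.66, -0.31]
```

>>> arm_command --deltas '[0.4, 0.05, -0.14, -0.09, -0.1, -0.07, 0, 0.4, 0.05, 0, 0, 0, 0, 0, 0.4, 0, 0, 0, 0, 0, 0, 0.4, 0, 0, 0, 0, 0, 0, 0.4, 0, 0, 0, 0, 0, 0]'

```text
time_s: 4.05
position: [0.477, 0.3056, 0.0794]
tcp_rot: [-1.271, 1.106, -1.104]
force: [0.5, 0.4, 0.2]
gripper_width: 0.004
```

```bash
python3 - <<'E'
from h import *
f=grab('top','t2.png'); a=cv2.resize(f['frame'][165:250,145:275,::-1],None,fx=6,fy=6,interpolation=cv2.INTER_CUBIC); cv2.imwrite('pics/t2z.png',a)
f=grab('scene'); a=cv2.resize(f['frame'][195:300,265:405,::-1],None,fx=5.5,fy=5.5,interpolation=cv2.INTER_CUBIC); cv2.imwrite('pics/s2z.png',a)
plan([.486,.237,.079],.14)
E
```

```text
4.15 [0.4775, 0.3038, 0.0795] zyaw 7.85 ydown [0.001, -0.0, -1.0] xaxis [0.137, -0.991, 0.0] gw 0.4 F [-0.0, -0.4, -0.6] rot units [-0.01, -0.03, 0.0]
delta units [2.69, 0.02, -0.03] q [-0.75, 0.71, 0.23, 1.84, -0.25, 0.62, -0.23]
```

View pics/s2z.png

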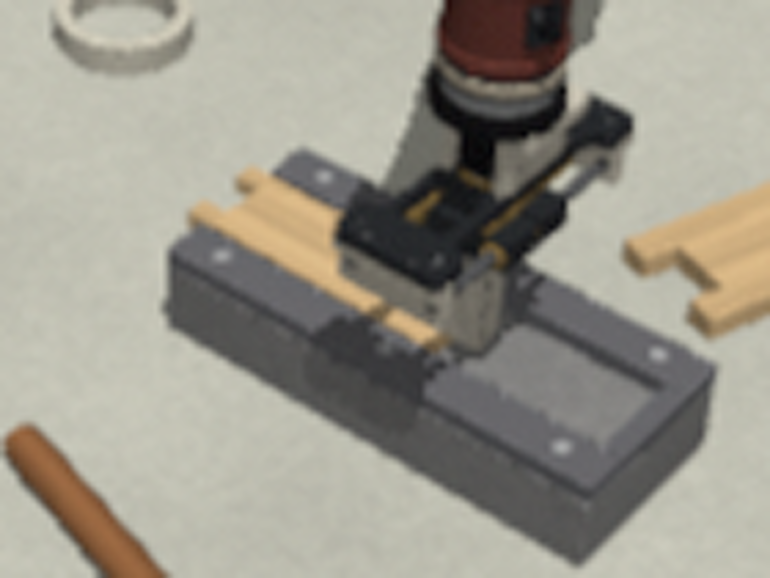

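View pics/t2z.png

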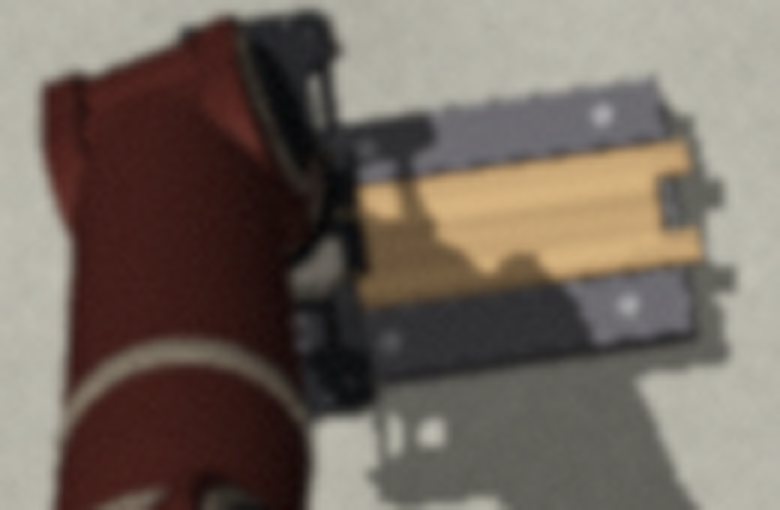

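>>> arm_command --deltas '[0.4, 0, 0, 0, 0, 0, 0, 0.4, 0, 0, 0, 0, 0, 0, 0.4, 0, 0, 0, 0, 0, 0, 0.4, 0, 0, 0, 0, 0, 0, 0.4, 0, 0, 0, 0, 0, 0]'

```text
time_s: 4.65
position: [0.4847, 0.2528, 0.0798]
tcp_rot: [-1.269, 1.105, -1.104]
force: [-0.6, 1.3, -0.7]
gripper_width: 0.005
```

```bash
python3 - <<'E'
from h import *
f=grab('top','t3.png'); a=cv2.resize(f['frame'][165:250,195:325,::-1],None,fx=6,fy=6,interpolation=cv2.INTER_CUBIC); cv2.imwrite('pics/t3z.png',a)
plan([.486,.237,.079],.14)
E
```

```text
4.7 [0.4852, 0.2499, 0.0798] zyaw 7.84 ydown [0.002, 0.0, -1.0] xaxis [0.136, -0.991, 0.0] gw 0.5 F [-0.2, -0.9, 1.0] rot units [-0.02, -0.04, 0.0]
delta units [0.52, 0.03, -0.04] q [-0.65, 0.68, 0.21, 1.9, -0.24, 0.58, -0.15]
```

View pics/t3z.png

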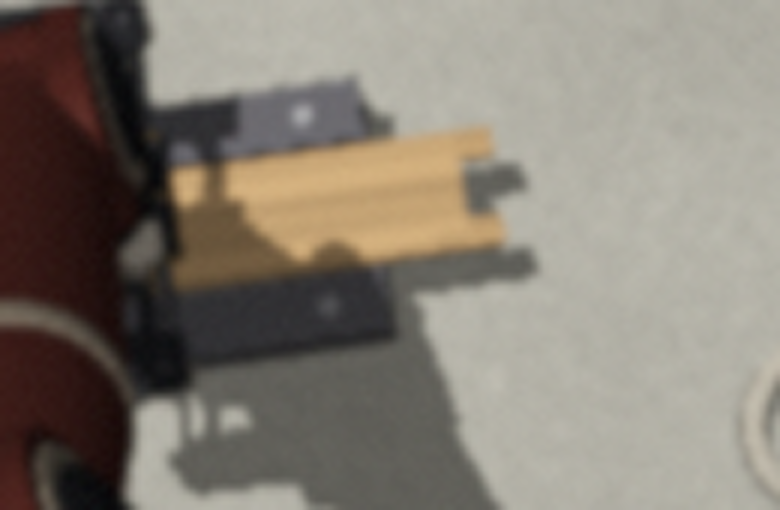

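```bash
python3 - <<'E'
from h import *
f=vision.grab_frame('top'); 
P=unproj(f,(np.array([[492,127],[506,244]])+.5)/6-.5+[195,165],.062); print(P.round(4))
u=np.array([np.sin(.14),-np.cos(.14)]); print((P[:,:2]-[.5027,.1257])@u)
E
```

```text
[[0.542  0.0675 0.062 ]
 [0.4823 0.0606 0.062 ]]
[0.06309991 0.06166215]
```

>>> arm_command --deltas '[0.3, 0, 0, 0, 0, 0, 0, 0.25, 0, 0, 0, 0, 0, 0, 0.15, 0, 0, 0, 0, 0, 0, 0, 0, 0, 0, 0, 0, 0]'

```text
time_s: 5.15
position: [0.4877, 0.233, 0.0798]
tcp_rot: [-1.269, 1.107, -1.107]
force: [0.1, 0.1, 0.2]
gripper_width: 0.006
```

```bash
python3 - <<'E'
from h import *
plan([.486,.237,.079],.14)
f=grab('top','t4.png'); a=cv2.resize(f['frame'][165:250,195:325,::-1],None,fx=6,fy=6,interpolation=cv2.INTER_CUBIC); cv2.imwrite('pics/t4z.png',a)
E
```

```text
5.15 [0.4877, 0.233, 0.0798] zyaw 7.89 ydown [0.002, 0.002, -1.0] xaxis [0.137, -0.991, -0.002] gw 0.5 F [0.1, 0.1, 0.2] rot units [-0.02, -0.03, -0.02]
delta units [-0.17, 0.03, -0.05] q [-0.62, 0.68, 0.21, 1.91, -0.24, 0.57, -0.12]
```

View pics/t4z.png

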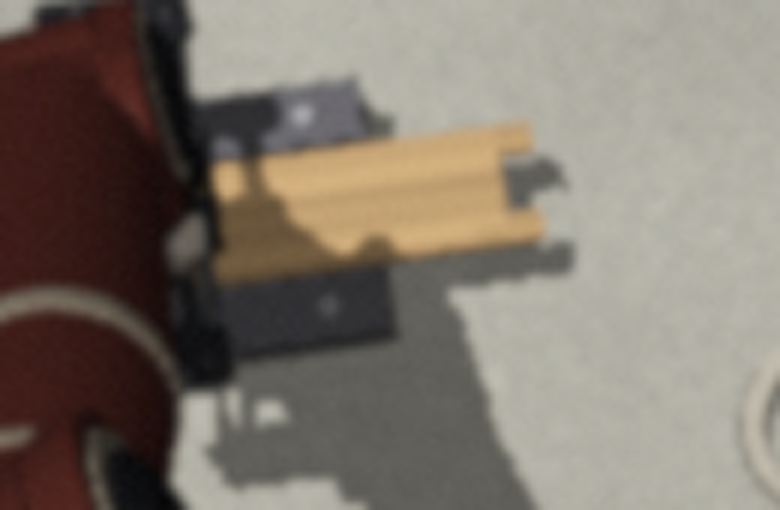

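>>> arm_command --deltas '[-0.3, 0, 0, 0, 0, 0, 0, 0, -0.7, 0, 0, 0, 0, 0, 0, -0.9, 0, 0, 0, 0, 90, 0.7, -0.4, 0, 0, 0, 0, 90, 1, 0, 0, 0, 0, 0, 90]'

```text
time_s: 5.7
position: [0.4908, 0.2044, 0.1303]
tcp_rot: [-1.274, 1.1, -1.095]
force: [-0.1, -0.9, 0.5]
gripper_width: 0.213
```

>>> arm_command --deltas '[1, 0, 0, 0, 0, 0, 90, 1, 0, 0, 0, 0, 0, 90, 0.9, 0, 0, 0, 0, 0, 90, 0.3, 0, 0, 0, 0, 0, 90]'

```text
time_s: 6.1
position: [0.5031, 0.1165, 0.1303]
tcp_rot: [-1.274, 1.101, -1.1]
force: [0.2, 0.0, 0.2]
gripper_width: 0.558
```

```bash
python3 - <<'E'
from h import *
plan([.5056,.1105,.0765],.138)
f=grab('top','t5.png'); a=cv2.resize(f['frame'][165:250,195:325,::-1],None,fx=6,fy=6,interpolation=cv2.INTER_CUBIC); cv2.imwrite('pics/t5z.png',a)
f=grab('scene','s5.png')
E
```

```text
6.1 [0.5031, 0.1165, 0.1303] zyaw 8.39 ydown [0.0, 0.001, -1.0] xaxis [0.146, -0.989, -0.0] gw 51.9 F [0.2, 0.0, 0.2] rot units [-0.01, 0.1, -0.01]
delta units [0.25, 2.15, 0.06] q [-0.42, 0.57, 0.22, 1.94, -0.2, 0.65, 0.07]
```

View pics/t5z.png

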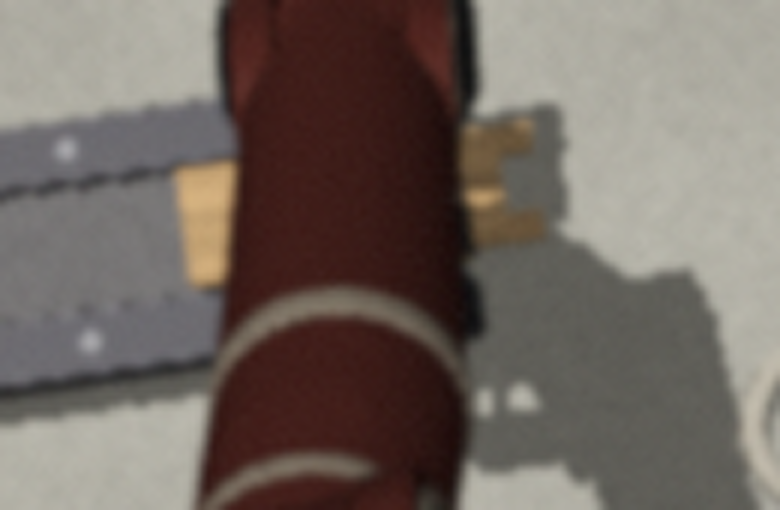

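View pics/s5.png

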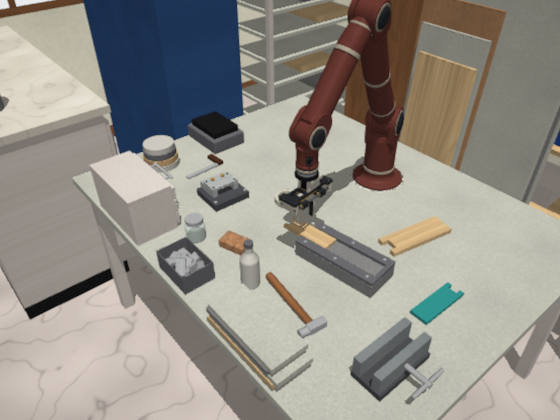

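>>> arm_command --deltas '[0.2, 0, 0.06, 0, 0.1, 0, 93, 0, 0.2, 0, 0, 0, 0, 93, 0, 0, 0, 0, 0, 0, 93, 0, 0, 0, 0, 0, 0, 93, 0, 0, 0, 0, 0, 0, 93]'

```text
time_s: 6.7
position: [0.5043, 0.1188, 0.124]
tcp_rot: [-1.272, 1.104, -1.097]
force: [-0.6, -0.5, -0.1]
gripper_width: 0.996
```

```bash
python3 - <<'E'
from fit import *
fr={n:vision.grab_frame(n) for n in('top','scene')}
a=(195,165,6);z=.062
B=[('top',(178,170),a,(.03,.09,z)),('top',(193,289),a,(-.03,.09,z)),('top',(533,124),a,(.03,-.09,z)),('top',(546,239),a,(-.03,-.09,z))]
p,r=fit(fr,B,[.5,.15,0.1]); print('board',p.round(4)); print(r.round(1).tolist())
c=p[:2]+.022*np.array([np.sin(p[2]),-np.cos(p[2])]); print(c)
v=np.array([.5027,.1257])-p[:2]; print('board y in edge frame',-v@[np.sin(.14),-np.cos(.14)]*-1)
t=p[:2]+(np.dot(v,[np.sin(.14),-np.cos(.14)])+.0145)*np.array([np.sin(p[2]),-np.cos(p[2])]);print(t)
plan([*t,.0765],p[2])
E
```

```text
board [0.5022 0.1326 0.1321]
[[-0.0, 0.1], [-0.2, -0.2], [-0.2, -0.1], [0.4, 0.1]]
[0.50512561 0.11075127]
board y in edge frame 0.0068583733262905
[0.50504108 0.11138731]
6.8 [0.5044, 0.1187, 0.1241] zyaw 8.37 ydown [-0.001, 0.005, -1.0] xaxis [0.146, -0.989, -0.005] gw 93.3 F [0.5, 0.5, -0.0] rot units [0.01, 0.16, -0.05]
delta units [0.3, 1.9, -0.02] q [-0.41, 0.58, 0.21, 1.94, -0.2, 0.64, 0.08]
```

>>> arm_command --deltas '[0.3, 0.3, 0, 0, 0.15, 0, 93, 0.05, 0.6, 0, 0, 0, 0, 93, 0, 0.6, 0, 0, 0, 0, 93, 0, 0.3, 0, 0, 0, 0, 93, 0, 0.1, 0, 0, 0, 0, 93]'

```text
time_s: 7.3
position: [0.5067, 0.1079, 0.0746]
tcp_rot: [-1.264, 1.114, -1.111]
force: [-0.4, 0.4, -0.0]
gripper_width: 0.995
```

```bash
python3 - <<'E'
from h import *
plan([.50504,.1115,.0765],.134)
E
```

```text
7.3 [0.5067, 0.1079, 0.0746] zyaw 7.43 ydown [0.001, 0.004, -1.0] xaxis [0.129, -0.992, -0.004] gw 92.6 F [-0.4, 0.4, -0.0] rot units [-0.02, -0.05, -0.04]
delta units [-0.15, -0.08, -0.05] q [-0.37, 0.66, 0.18, 1.98, -0.23, 0.52, 0.11]
```

>>> arm_command --deltas '[-0.1, -0.06, -0.05, 0, 0, 0, 75, 0, 0, 0, 0, 0, 0, 60, 0, 0, 0, 0, 0, 0, 50, 0, 0, 0, 0, 0, 0, 40, 0, 0, 0, 0, 0, 0, 40]'

```text
time_s: 7.8
position: [0.5057, 0.1102, 0.0772]
tcp_rot: [-1.262, 1.113, -1.112]
force: [-0.4, 0.1, -1.0]
gripper_width: 0.643
```

>>> arm_command --deltas '[0, 0, 0, 0, 0, 0, 40, 0, 0, 0, 0, 0, 0, 40]'

```text
time_s: 8.0
position: [0.5058, 0.1103, 0.0775]
tcp_rot: [-1.262, 1.112, -1.113]
force: [-0.0, -0.1, -0.5]
gripper_width: 0.638
```

```bash
python3 - <<'E'
from h import *
plan([.50504,.1115,.0765],.134)
f=grab('scene','s6.png'); a=cv2.resize(f['frame'][165:290,245:395,::-1],None,fx=5,fy=5,interpolation=cv2.INTER_CUBIC); cv2.imwrite('pics/s6z.png',a)
E
```

```text
8.0 [0.5058, 0.1103, 0.0775] zyaw 7.41 ydown [0.004, 0.004, -1.0] xaxis [0.129, -0.992, -0.004] gw 59.3 F [-0.0, -0.1, -0.5] rot units [-0.05, -0.05, -0.04]
delta units [-0.05, 0.04, -0.02] q [-0.38, 0.65, 0.18, 1.98, -0.23, 0.52, 0.1]
```

View pics/s6z.png

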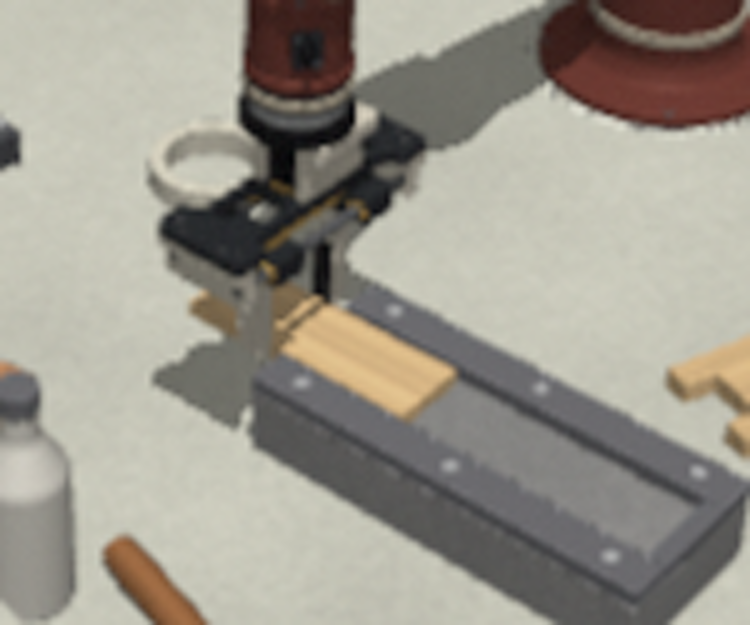

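>>> arm_command --deltas '[0, -0.2, 0, 0, 0, 0, 40, 0, -0.3, 0, 0, 0, 0, 40, 0, -0.4, 0, 0, 0, 0, 40, 0, -0.4, 0, 0, 0, 0, 40, 0, -0.3, 0, 0, 0, 0, 40]'

```text
time_s: 8.55
position: [0.5051, 0.1099, 0.1201]
tcp_rot: [-1.263, 1.114, -1.112]
force: [-1.2, 0.1, -0.8]
gripper_width: 0.644
```

```bash
python3 - <<'E'
from h import *
plan([.50504,.1115,.0765],.134)
f=grab('scene','s7.png'); a=cv2.resize(f['frame'][155:290,245:395,::-1],None,fx=5,fy=5,interpolation=cv2.INTER_CUBIC)[:600]; cv2.imwrite('pics/s7z.png',a)
E
```

```text
8.55 [0.5051, 0.1099, 0.1201] zyaw 7.4 ydown [0.002, 0.004, -1.0] xaxis [0.129, -0.992, -0.003] gw 59.9 F [-1.2, 0.1, -0.8] rot units [-0.03, -0.05, -0.04]
delta units [-0.06, 1.74, 0.0] q [-0.4, 0.59, 0.21, 1.95, -0.21, 0.62, 0.08]
```

View pics/s7z.png

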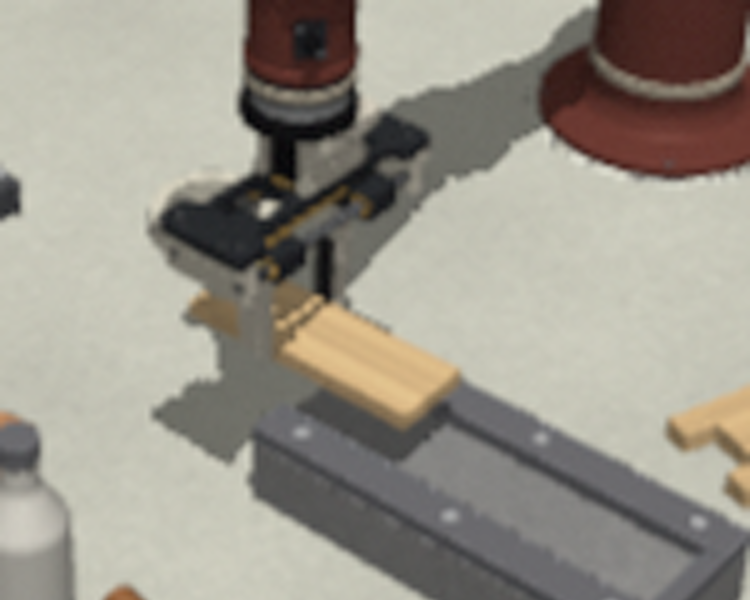

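>>> arm_command --deltas '[0.4, 0, 0.1, 0, 0.2, 0, 40, 0.7, 0, 0.1, 0, 0.3, 0, 40, 0.8, 0, 0.1, 0, 0.4, 0, 40, 0.8, 0, 0.1, 0, 0.4, 0, 40, 0.8, 0, 0.1, 0, 0.3, 0, 40]'

```text
time_s: 9.1
position: [0.5257, 0.0224, 0.1215]
tcp_rot: [-1.195, 1.217, -1.216]
force: [0.9, -0.2, -0.9]
gripper_width: 0.641
```

>>> arm_command --deltas '[0.8, 0, 0.1, 0, 0.3, 0, 40, 0.8, 0.3, 0.1, 0, 0, 0, 40, 0.6, 0.4, 0.1, 0, 0, 0, 40, 0.3, 0.4, 0.1, 0, 0, 0, 40, 0.1, 0.4, 0, 0, 0, 0, 40]'

```text
time_s: 9.6
position: [0.5354, -0.0539, 0.083]
tcp_rot: [-1.176, 1.241, -1.251]
force: [1.1, 0.3, 0.3]
gripper_width: 0.643
```

```bash
python3 - <<'E'
from h import *
plan([.545,-.052,.027],-.033)
f=grab('scene','s8.png'); a=cv2.resize(f['frame'][125:260,195:345,::-1],None,fx=5,fy=5,interpolation=cv2.INTER_CUBIC)[:600]; cv2.imwrite('pics/s8z.png',a)
E
```

```text
9.6 [0.5354, -0.0539, 0.083] zyaw -2.99 ydown [0.01, 0.001, -1.0] xaxis [-0.052, -0.999, -0.002] gw 59.8 F [1.1, 0.3, 0.3] rot units [-0.11, -0.22, -0.02]
delta units [-0.09, 2.24, 0.36] q [-0.08, 0.67, 0.22, 1.93, -0.25, 0.57, 0.25]
```

View pics/s8z.png

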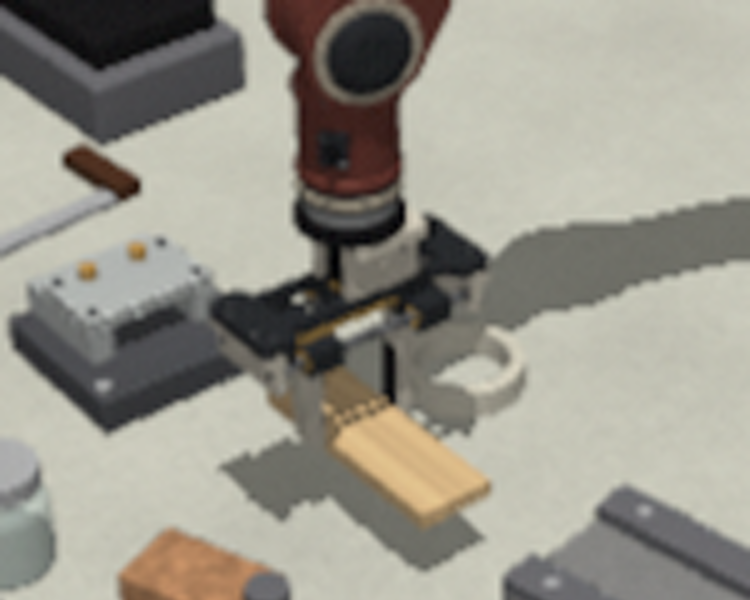

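>>> arm_command --deltas '[0, 0.5, 0.2, -0.1, -0.2, 0, 40, 0, 0.6, 0.1, 0, 0, 0, 40, 0, 0.5, 0, 0, 0, 0, 40, 0, 0.2, 0, 0, 0, 0, 40, 0, 0, 0, 0, 0, 0, 40]'

```text
time_s: 10.15
position: [0.5403, -0.0503, 0.0319]
tcp_rot: [-1.197, 1.239, -1.225]
force: [-0.1, 0.4, -0.2]
gripper_width: 0.64
```

```bash
python3 - <<'E'
from h import *
plan([.545,-.052,.027],-.033)
f=grab('scene','s9.png'); a=cv2.resize(f['frame'][125:260,195:345,::-1],None,fx=5,fy=5,interpolation=cv2.INTER_CUBIC)[:600]; cv2.imwrite('pics/s9z.png',a)
E
```

```text
10.15 [0.5403, -0.0503, 0.0319] zyaw -1.77 ydown [-0.007, 0.005, -1.0] xaxis [-0.031, -1.0, -0.004] gw 59.5 F [-0.1, 0.4, -0.2] rot units [0.08, 0.02, -0.05]
delta units [0.06, 0.19, 0.19] q [-0.06, 0.76, 0.18, 1.92, -0.27, 0.49, 0.28]
```

View pics/s9z.png

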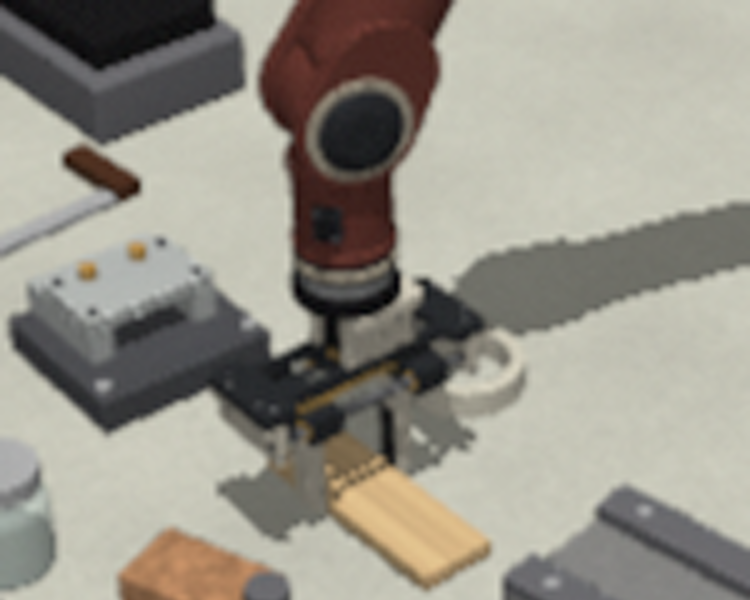

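>>> arm_command --deltas '[0, 0.1, 0, 0.08, 0, -0.05, 40, 0, 0.08, 0, 0, 0, 0, 40, 0, 0, 0, 0, 0, 0, 40]'

```text
time_s: 10.5
position: [0.5409, -0.05, 0.0286]
tcp_rot: [-1.193, 1.229, -1.233]
force: [0.3, 1.0, -1.1]
gripper_width: 0.643
```

>>> arm_command --deltas '[0, 0.06, 0, 0, 0, 0, 40, 0, 0, 0, 0, 0, 0, 40]'

```text
time_s: 10.7
position: [0.5412, -0.05, 0.0276]
tcp_rot: [-1.192, 1.229, -1.234]
force: [0.5, 0.2, -0.4]
gripper_width: 0.644
```

>>> arm_command --deltas '[0, 0.03, 0, 0, 0, 0, 62, 0, 0, 0, 0, 0, 0, 70, 0, 0, 0, 0, 0, 0, 85, 0, 0, 0, 0, 0, 0, 90, 0, 0, 0, 0, 0, 0, 90]'

```text
time_s: 11.2
position: [0.5421, -0.0503, 0.0275]
tcp_rot: [-1.19, 1.227, -1.235]
force: [-0.2, 0.0, -0.1]
gripper_width: 0.945
```

```bash
python3 - <<'E'
from h import *
plan([.545,-.052,.027],-.033)
f=grab('scene','s10.png'); a=cv2.resize(f['frame'][125:260,195:345,::-1],None,fx=5,fy=5,interpolation=cv2.INTER_CUBIC)[:600]; cv2.imwrite('pics/s10z.png',a)
f=grab('top','t10.png'); a=cv2.resize(f['frame'][150:235,260:390,::-1],None,fx=6,fy=6,interpolation=cv2.INTER_CUBIC); cv2.imwrite('pics/t10z.png',a)
E
```

```text
11.2 [0.5421, -0.0503, 0.0275] zyaw -1.77 ydown [0.006, -0.001, -1.0] xaxis [-0.031, -1.0, 0.0] gw 87.8 F [-0.2, 0.0, -0.1] rot units [-0.07, 0.02, 0.01]
delta units [0.07, 0.02, 0.12] q [-0.06, 0.77, 0.18, 1.93, -0.27, 0.46, 0.28]
```

View pics/s10z.png

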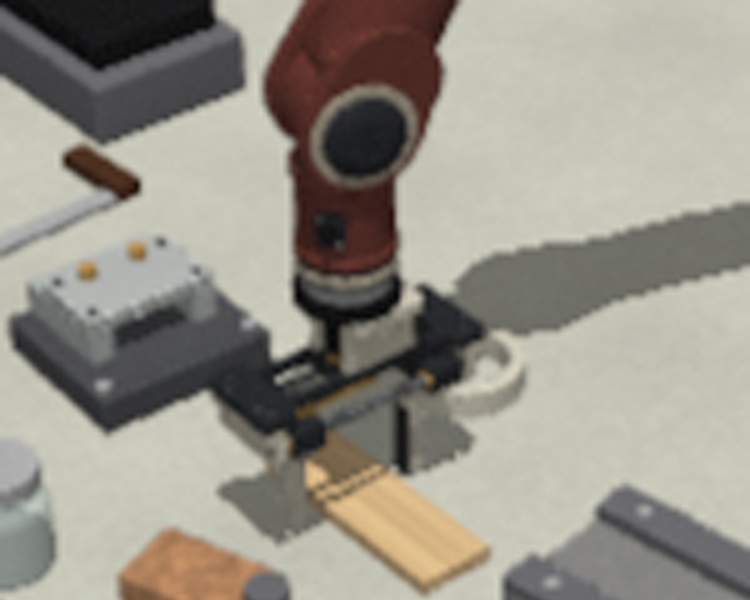

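View pics/t10z.png

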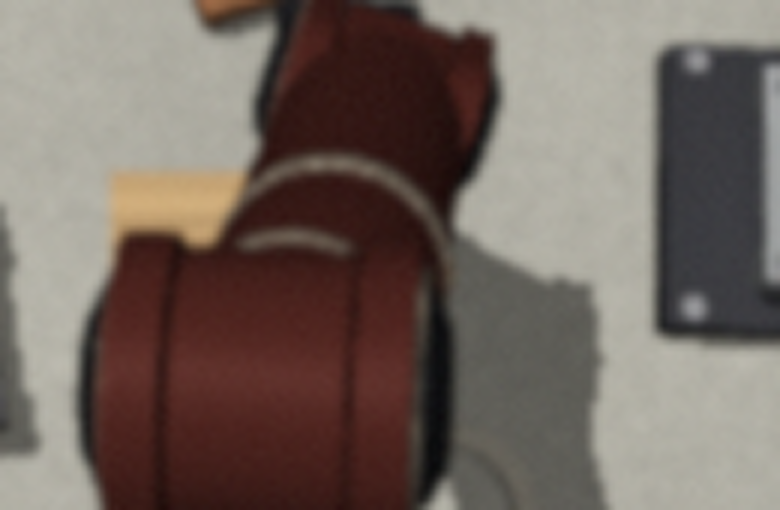

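>>> arm_command --deltas '[-0.4, 0, 0, -0.07, 0, 0, 90, -0.5, 0, 0, 0, 0, 0, 90, -0.5, 0, 0, 0, 0, 0, 90, -0.4, 0, 0, 0, 0, 0, 90, -0.2, 0, 0, 0, 0, 0, 90]'

```text
time_s: 11.8
position: [0.5437, 0.005, 0.0274]
tcp_rot: [-1.195, 1.232, -1.23]
force: [-1.2, 0.2, 0.9]
gripper_width: 0.969
```

```bash
python3 - <<'E'
from h import *
plan([.545,.0,.027],-.033)
f=grab('scene','s11.png'); a=cv2.resize(f['frame'][155:260,205:345,::-1],None,fx=5.5,fy=5.5,interpolation=cv2.INTER_CUBIC)[:600]; cv2.imwrite('pics/s11z.png',a)
f=grab('top','t11.png'); a=cv2.resize(f['frame'][150:235,260:390,::-1],None,fx=6,fy=6,interpolation=cv2.INTER_CUBIC); cv2.imwrite('pics/t11z.png',a)
E
```

```text
11.8 [0.5437, 0.005, 0.0274] zyaw -1.7 ydown [-0.001, 0.001, -1.0] xaxis [-0.03, -1.0, -0.001] gw 90.1 F [-1.2, 0.2, 0.9] rot units [0.01, 0.04, -0.01]
delta units [0.2, 0.01, 0.06] q [-0.17, 0.77, 0.19, 1.93, -0.29, 0.47, 0.2]
```

View pics/s11z.png

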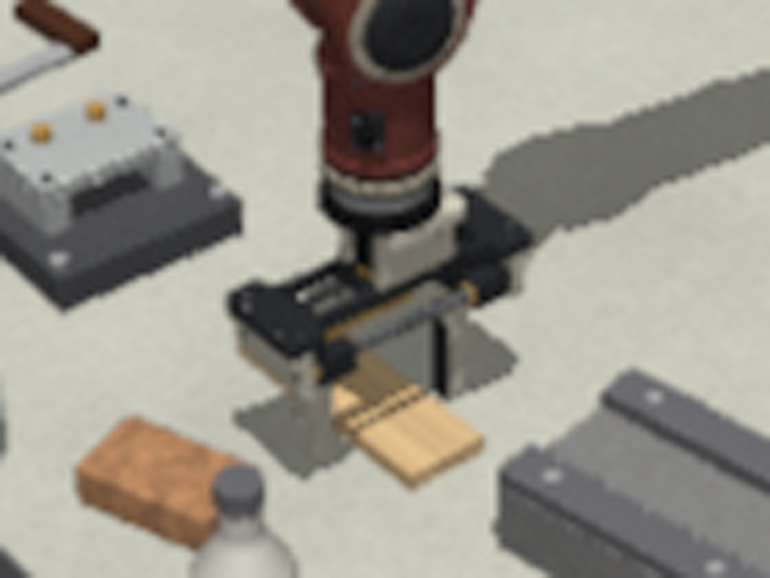

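View pics/t11z.png

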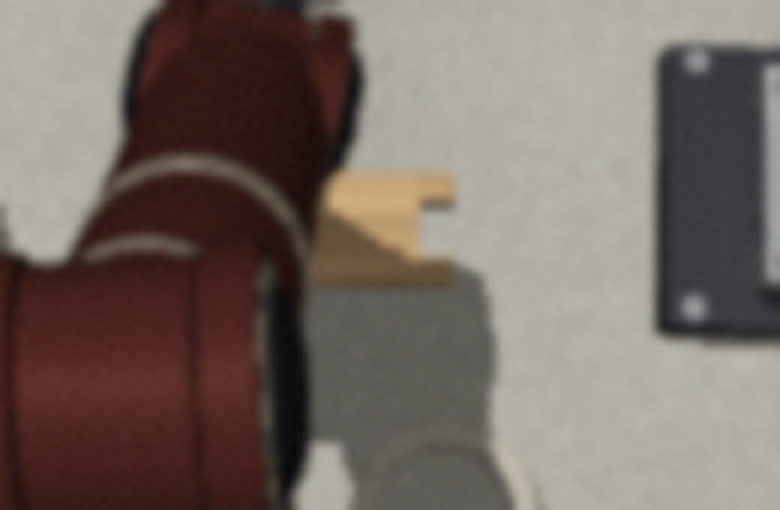

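```bash
python3 - <<'E'
from fit import *
fr={n:vision.grab_frame(n) for n in('top','scene')}
a=(260,150,6);z=.012
B=[('top',(112,172),a,(.03,.09,z)),('top',(456,172),a,(.03,-.09,z)),('top',(457,287),a,(-.03,-.09,z))]
p,r=fit(fr,B,[.54,-.03,0.0]); print('board',p.round(4)); print(r.round(1).tolist())
b=(205,155,5.5)
B2=B+[('scene',(484,437),b,(-.03,.09,z)),('scene',(414,475),b,(.03,.09,z))]
p,r=fit(fr,B2,[.54,-.03,0.0]); print('board',p.round(4)); print(r.round(1).tolist())
s=arm.get_state()['position'][:2]; n=p[:2]+.09*np.array([np.sin(p[2]),-np.cos(p[2])]); print('nose',n, np.linalg.norm(n-s))
print((fr['top']['cam_to_world']))
# refined drill: detect
a2=(260,150,6)
D=[('top',(660,47),a2,(.075,.055,.03)),('top',(660,333),a2,(-.075,.055,.03))]
b4=(180,160,8)
for w in(.05,.052,.054,.056):
  D2=D+[('top',(228,143),(355,140,7),(w,.01,.068)),('top',(230,405),(355,140,7),(-w,.01,.068)),
('scene',(292,357),b4,(.075,.055,.03)),('scene',(552,255),b4,(-.075,.055,.03)),('scene',(137,228),b4,(.075,-.085,.03)),('scene',(270,230),b4,(w,.01,.068)),('scene',(460,155),b4,(-w,.01,.068))]
  q,r=fit(fr,D2,[.55,-.28,0]); print(w,q.round(4),(r**2).sum().round(2),r.round(1).tolist())
E
```

```text
board [ 0.5444 -0.027  -0.0059]
[[0.1, -0.0], [-0.1, 0.2], [0.0, -0.2]]
board [ 0.5432 -0.0267  0.005 ]
[[-0.2, 0.7], [-0.3, 0.2], [-0.0, -0.1], [-0.2, -0.2], [-0.8, 0.3]]
nose [ 0.54370181 -0.11665006] 0.11902572400568971
[[-0.00437161 -0.9902758   0.1390494   0.28794477]
 [-0.99996589  0.00335457 -0.00754779  0.04588154]
 [ 0.00700794 -0.13907766 -0.99025668  1.48101176]
 [ 0.          0.          0.          1.        ]]
0.05 [ 0.5591 -0.2774 -0.0375] 18.15 [[0.7, 0.2], [0.2, 0.0], [0.0, 3.2], [-0.4, -1.7], [-0.5, 1.1], [0.7, -0.7], [-0.3, -0.0], [0.8, 0.5], [-0.4, 0.6]]
0.052 [ 0.5593 -0.2774 -0.0356] 11.8 [[0.6, 0.2], [0.3, 0.0], [0.0, 2.6], [-0.3, -1.1], [-0.5, 1.1], [0.7, -0.7], [-0.4, 0.0], [0.3, 0.7], [-0.0, 0.4]]
0.054 [ 0.5595 -0.2773 -0.0331] 8.09 [[0.5, 0.2], [0.3, -0.0], [-0.0, 1.8], [-0.3, -0.6], [-0.4, 1.2], [0.6, -0.7], [-0.5, 0.1], [-0.2, 1.0], [0.4, 0.3]]
0.056 [ 0.5599 -0.2773 -0.0308] 7.06 [[0.5, 0.1], [0.4, -0.1], [-0.1, 1.1], [-0.3, -0.0], [-0.5, 1.2], [0.6, -0.7], [-0.6, 0.2], [-0.7, 1.2], [0.7, 0.1]]
```

>>> arm_command --deltas '[0, 0, 0, 0, -0.32, 0, 80, 0, 0, 0, 0, 0, 0, 65, 0, 0, 0, 0, 0, 0, 50, 0, 0, 0, 0, 0, 0, 40, 0, 0, 0, 0, 0, 0, 40]'

```text
time_s: 12.5
position: [0.5433, -0.0007, 0.0276]
tcp_rot: [-1.209, 1.214, -1.215]
force: [-0.2, 0.4, 0.6]
gripper_width: 0.645
```

>>> arm_command --deltas '[0, 0, 0, 0, 0, 0, 40, 0, -0.2, 0, 0, 0, 0, 40, 0, -0.5, 0, 0, 0, 0, 40, 0, -0.6, 0, 0, 0, 0, 40, 0, -0.6, 0, 0, 0, 0, 40]'

```text
time_s: 13.0
position: [0.5418, -0.0008, 0.0762]
tcp_rot: [-1.212, 1.218, -1.214]
force: [0.5, -0.1, -0.8]
gripper_width: 0.643
```

```bash
python3 - <<'E'
from h import *
plan([.545,.0,.072],-.031)
f=grab('scene','s12.png'); a=cv2.resize(f['frame'][155:260,205:345,::-1],None,fx=5.5,fy=5.5,interpolation=cv2.INTER_CUBIC)[:600]; cv2.imwrite('pics/s12z.png',a)
f=grab('top','t12.png'); a=cv2.resize(f['frame'][150:235,260:390,::-1],None,fx=6,fy=6,interpolation=cv2.INTER_CUBIC); cv2.imwrite('pics/t12z.png',a)
E
```

```text
13.0 [0.5418, -0.0008, 0.0762] zyaw -0.41 ydown [-0.006, -0.003, -1.0] xaxis [-0.007, -1.0, 0.003] gw 59.8 F [0.5, -0.1, -0.8] rot units [0.07, 0.27, 0.03]
delta units [-0.03, 0.17, 0.13] q [-0.18, 0.69, 0.22, 1.91, -0.26, 0.58, 0.2]
```

View pics/s12z.png

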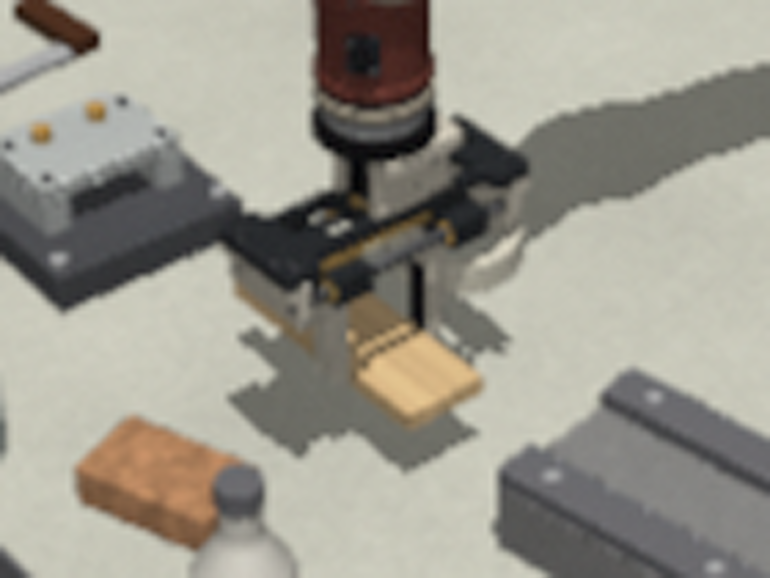

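View pics/t12z.png

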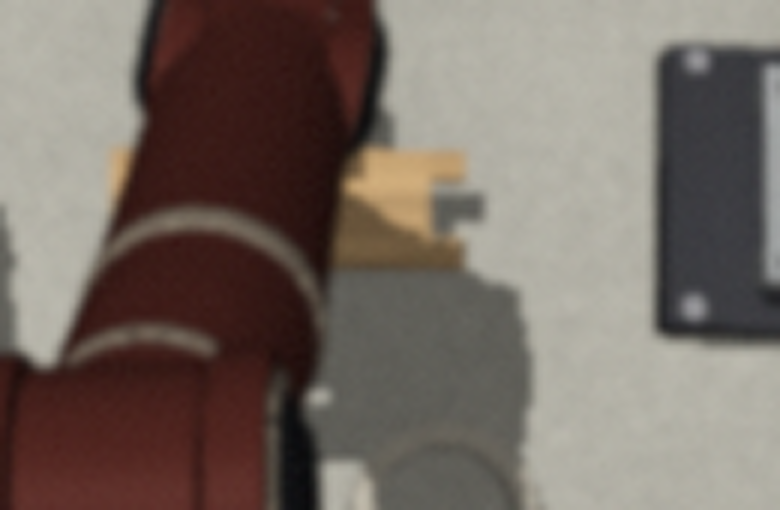

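```bash
python3 - <<'E'
from fit import *
fr={n:vision.grab_frame(n) for n in('top','scene')}
a=(260,150,6);z=.061
B=[('top',(112,150),a,(.03,.09,z)),('top',(466,151),a,(.03,-.09,z)),('top',(464,270),a,(-.03,-.09,z))]
b=(205,155,5.5)
p,r=fit(fr,B,[.54,-.03,0.0]); print('board',p.round(4)); print(r.round(1).tolist())
B+=[('scene',(484,380),b,(-.03,.09,z)),('scene',(412,415),b,(.03,.09,z))]
p,r=fit(fr,B,[.54,-.03,0.0]); print('board',p.round(4)); print(r.round(1).tolist())
n=p[:2]+.09*np.array([np.sin(p[2]),-np.cos(p[2])]); print('nose',n)
plan([.5667,-.05,.0636],-.031)
E
```

```text
board [ 0.5459 -0.0265 -0.0121]
[[-0.2, -0.1], [-0.1, 0.2], [0.4, -0.1]]
board [ 0.5448 -0.026  -0.001 ]
[[-0.5, 0.6], [-0.4, 0.3], [0.3, -0.1], [-0.4, -0.5], [-0.9, 0.4]]
nose [ 0.54467768 -0.11595058]
13.2 [0.5421, -0.0006, 0.0755] zyaw -0.4 ydown [-0.005, -0.002, -1.0] xaxis [-0.007, -1.0, 0.002] gw 59.7 F [0.4, 0.5, -0.7] rot units [0.06, 0.28, 0.03]
delta units [1.97, 0.48, 1.0] q [-0.18, 0.69, 0.22, 1.91, -0.26, 0.58, 0.2]
```

>>> arm_command --deltas '[0.4, 0, 0.15, 0.05, 0.1, 0, 40, 0.5, 0, 0.25, 0, 0.1, 0, 40, 0.5, 0, 0.25, 0, 0.08, 0, 40, 0.4, 0, 0.15, 0, 0, 0, 40, 0.1, 0, 0, 0, 0, 0, 40]'

```text
time_s: 13.7
position: [0.5615, -0.0542, 0.0733]
tcp_rot: [-1.198, 1.236, -1.236]
force: [-1.2, -0.6, -1.1]
gripper_width: 0.642
```

```bash
python3 - <<'E'
from h import *
plan([.564,-.05,.0636],-.031)
f=grab('scene','s13.png'); a=cv2.resize(f['frame'][155:260,205:345,::-1],None,fx=5.5,fy=5.5,interpolation=cv2.INTER_CUBIC)[:600]; cv2.imwrite('pics/s13z.png',a)
f=grab('top','t13.png'); a=cv2.resize(f['frame'][140:220,290:420,::-1],None,fx=6,fy=6,interpolation=cv2.INTER_CUBIC); cv2.imwrite('pics/t13z.png',a)
E
```

```text
13.7 [0.5615, -0.0542, 0.0733] zyaw -2.01 ydown [-0.004, -0.004, -1.0] xaxis [-0.035, -0.999, 0.004] gw 59.7 F [-1.2, -0.6, -1.1] rot units [0.04, -0.05, 0.05]
delta units [-0.17, 0.39, 0.09] q [-0.09, 0.72, 0.23, 1.85, -0.25, 0.61, 0.26]
```

View pics/s13z.png

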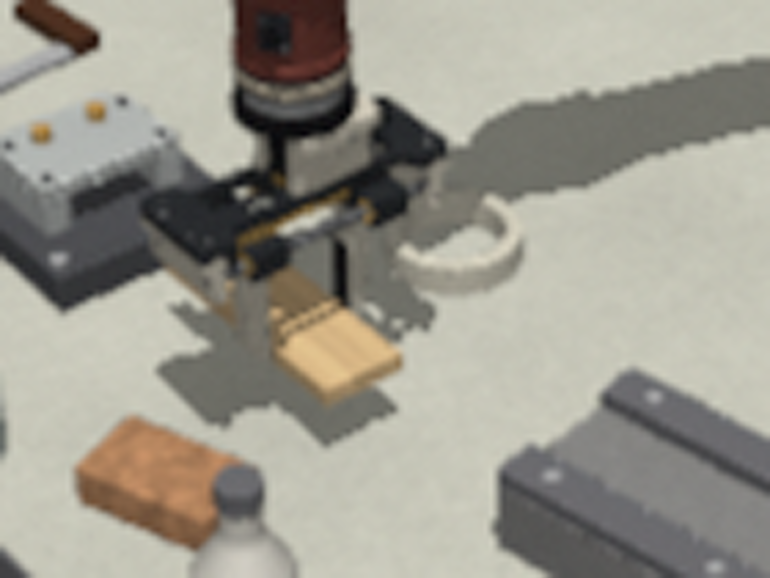

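View pics/t13z.png

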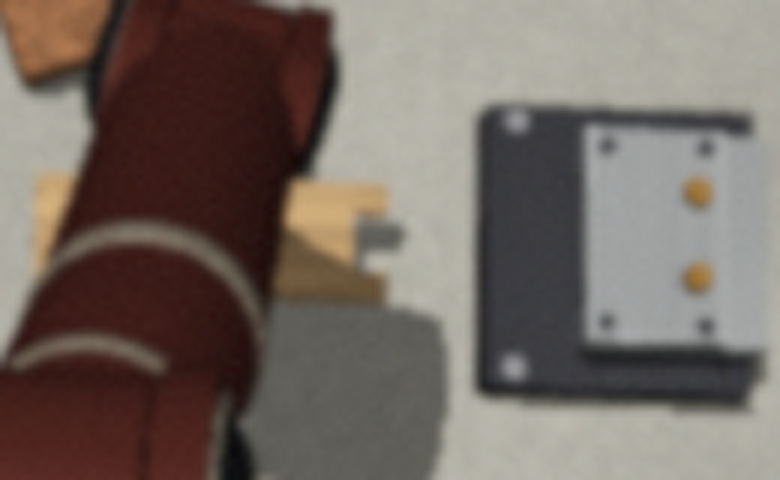

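```bash
python3 - <<'E'
from h import *
f=vision.grab_frame('top'); o=np.array([290,140])
u=lambda px,z: unproj(f,(np.array(px)+.5)/6-.5+o,z)[:,:2]
bo=u([[517,120],[515,367]],.032); bu=u([[698,192],[698,277]],.076); bb=u([[607,146],[607,323],[706,148],[706,326]],.069)
ba=u([[480,105],[480,397]],.03);br=u([[584,123],[584,350]],.068)
print('bolts',bo.round(4),bo.mean(0).round(4)); print('bush',bu.round(4),bu.mean(0).round(4)); print('brbolts',bb.round(4), bb[:2].mean(0),bb[2:].mean(0)); print('base',ba.round(4),ba.mean(0)); print('br',br.round(4),br.mean(0))
n=u([[388,187],[386,304]],.0577); pl=u([[37,177]],.0577); print('nose',n.round(4),n.mean(0),'plain',pl, 'yaw',np.arctan2(-(pl[0]-n[0])[0],(pl[0]-n[0])[1]), np.linalg.norm(n[0]-n[1]),np.linalg.norm(pl[0]-n[0]))
for a in (bo,bu,bb[:2],bb[2:],ba): d=a[0]-a[1]; print('yaw',np.arctan2(d[1],d[0]))
E
```

```text
bolts [[ 0.6294 -0.2419]
 [ 0.4994 -0.2369]] [ 0.5644 -0.2394]
bush [[ 0.5817 -0.3233]
 [ 0.5383 -0.3216]] [ 0.56   -0.3224]
brbolts [[ 0.6071 -0.2798]
 [ 0.5162 -0.2767]
 [ 0.6059 -0.3301]
 [ 0.5145 -0.3264]] [ 0.56165002 -0.27824706] [ 0.56021825 -0.32824685]
base [[ 0.6379 -0.2232]
 [ 0.4842 -0.2188]] [ 0.56106614 -0.2210199 ]
br [[ 0.6193 -0.2688]
 [ 0.5027 -0.2649]] [ 0.56098047 -0.2668139 ]
nose [[ 0.5886 -0.1699]
 [ 0.5282 -0.1674]] [ 0.55837833 -0.16867998] plain [[0.59430875 0.00894632]] yaw -0.031919808155191444 0.06048891203567419 0.17894899481831264
yaw -0.038185968191634556
yaw -0.03911733718762593
yaw -0.03466833709636516
yaw -0.03950848924590772
yaw -0.028460626094194773
```

>>> arm_command --deltas '[0.2, 0.1, 0.15, 0, 0, 0, 40, 0.3, 0.1, 0.08, 0, 0, 0, 40, 0.3, 0.1, 0, 0, 0, 0, 40, 0.2, 0.1, 0, 0, 0, 0, 40, 0, 0, 0, 0, 0, 0, 40]'

```text
time_s: 14.35
position: [0.5655, -0.0768, 0.0621]
tcp_rot: [-1.2, 1.235, -1.229]
force: [-0.4, -0.1, -1.1]
gripper_width: 0.636
```

```bash
python3 - <<'E'
from h import *
plan([.5613,-.2235,.0636],-.035)
f=grab('scene','s14.png'); a=cv2.resize(f['frame'][135:240,170:310,::-1],None,fx=5.5,fy=5.5,interpolation=cv2.INTER_CUBIC)[:600]; cv2.imwrite('pics/s14z.png',a)
f=grab('top','t14.png'); a=cv2.resize(f['frame'][140:220,290:420,::-1],None,fx=6,fy=6,interpolation=cv2.INTER_CUBIC); cv2.imwrite('pics/t14z.png',a)
E
```

```text
14.35 [0.5655, -0.0768, 0.0621] zyaw -1.69 ydown [-0.006, -0.001, -1.0] xaxis [-0.03, -1.0, 0.001] gw 59.2 F [-0.4, -0.1, -1.1] rot units [0.07, 0.06, 0.01]
delta units [5.87, -0.05, 0.01] q [-0.04, 0.74, 0.21, 1.83, -0.25, 0.6, 0.3]
```

View pics/s14z.png

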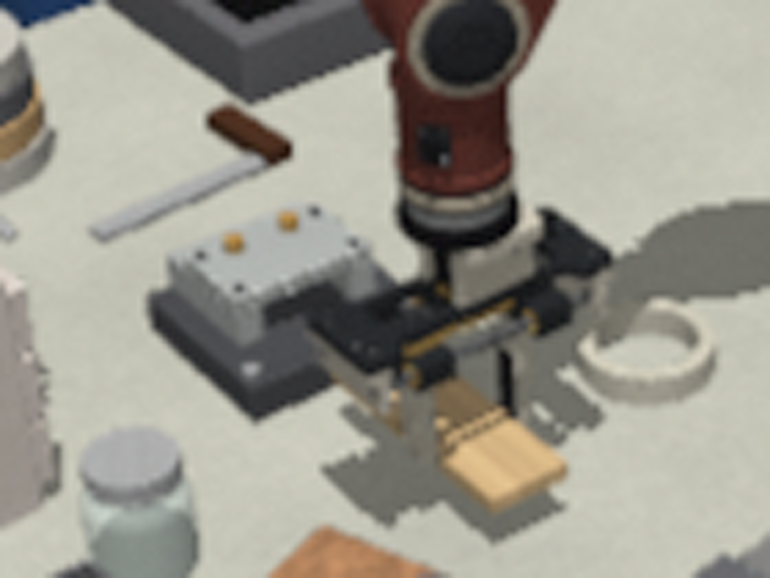

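View pics/t14z.png

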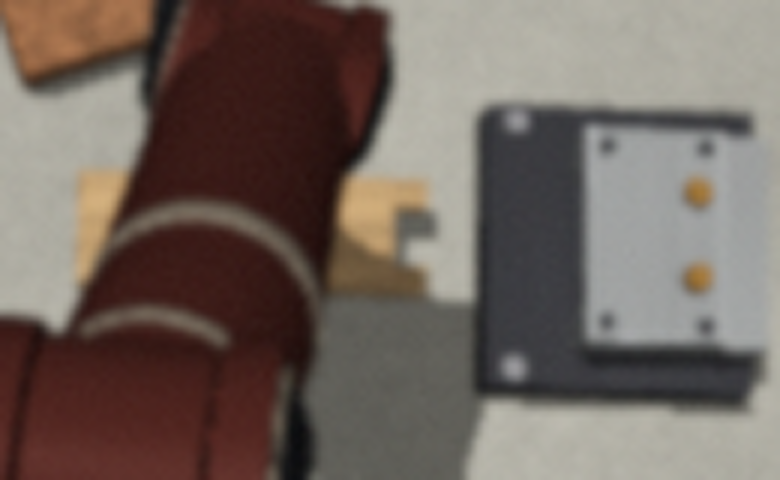

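```bash
cat > ax.py <<'E'
from h import *
def rel(f,o,pts,z,k=6):
    P=unproj(f,(np.array(pts,float)+.5)/k-.5+np.array(o),z)[:,:2]; m=P.mean(0)
    yaw=-.034; c=np.array([.5613,-.278]); X=np.array([np.cos(yaw),np.sin(yaw)]);Y=np.array([-np.sin(yaw),np.cos(yaw)])
    print('mid',m.round(4),'lateral',((m-c)@X).round(4),'local y',((m-c)@Y).round(4),'to stop',((m-c)@Y+.06).round(4)); return P
E
python3 - <<'E'
from ax import *
f=vision.grab_frame('top')
n=rel(f,(290,140),[[429,180],[427,298]],.0465); p=unproj(f,(np.array([[79,171]])+.5)/6-.5+np.array([290,140]),.0465)[0,:2]
d=p-n[0]; print('yaw',np.arctan2(-d[0],d[1]),np.hypot(*d))
plan([.5613,-.2235,.0636],-.035)
E
```

```text
mid [ 0.5638 -0.1915] lateral -0.0004 local y 0.0866 to stop 0.1466
yaw -0.029081024466450077 0.17992171526654135
14.5 [0.5659, -0.0753, 0.0625] zyaw -1.6 ydown [-0.006, 0.0, -1.0] xaxis [-0.028, -1.0, 0.0] gw 59.4 F [0.5, -0.4, -0.4] rot units [0.06, 0.08, 0.0]
delta units [5.93, -0.04, -0.02] q [-0.04, 0.74, 0.21, 1.83, -0.25, 0.6, 0.3]
```

>>> arm_command --deltas '[0.4, -0.02, 0, 0.06, 0.08, 0, 40, 0.5, 0, 0, 0, 0, 0, 40, 0.5, 0, 0, 0, 0, 0, 40, 0.4, 0, 0, 0, 0, 0, 40, 0, 0, 0, 0, 0, 0, 40]'

```text
time_s: 15.0
position: [0.5644, -0.125, 0.0635]
tcp_rot: [-1.192, 1.234, -1.237]
force: [-1.0, -0.5, -1.0]
gripper_width: 0.641
```

```bash
python3 - <<'E'
from h import *
plan([.5613,-.2222,.0636],-.035)
f=grab('scene','s15.png'); a=cv2.resize(f['frame'][135:240,170:310,::-1],None,fx=5.5,fy=5.5,interpolation=cv2.INTER_CUBIC)[:600]; cv2.imwrite('pics/s15z.png',a)
f=grab('top','t15.png'); a=cv2.resize(f['frame'][140:220,290:420,::-1],None,fx=6,fy=6,interpolation=cv2.INTER_CUBIC); cv2.imwrite('pics/t15z.png',a)
E
```

```text
15.0 [0.5644, -0.125, 0.0635] zyaw -2.05 ydown [0.001, -0.001, -1.0] xaxis [-0.036, -0.999, 0.001] gw 59.6 F [-1.0, -0.5, -1.0] rot units [-0.01, -0.01, 0.02]
delta units [3.89, 0.0, 0.02] q [0.05, 0.74, 0.2, 1.82, -0.24, 0.61, 0.37]
```

View pics/s15z.png

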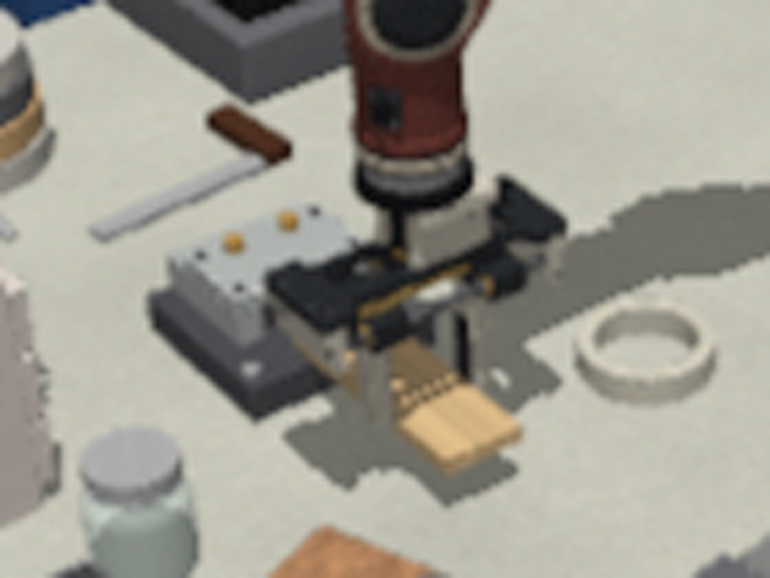

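View pics/t15z.png

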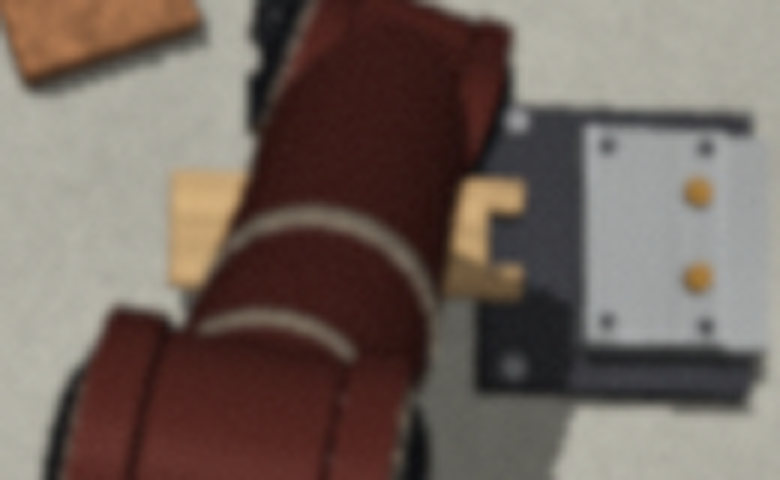

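```bash
python3 - <<'E'
from ax import *
f=vision.grab_frame('top')
n=rel(f,(290,140),[[525,179],[523,299]],.0475); q=rel(f,(290,140),[[172,170],[170,285]],.0475)
d=(q-n).mean(0); print('yaw',np.arctan2(-d[0],d[1]),np.hypot(*d))
E
```

```text
mid [ 0.5635 -0.2405] lateral 0.0009 local y 0.0375 to stop 0.0975
mid [ 0.57   -0.0598] lateral 0.0013 local y 0.2184 to stop 0.2784
yaw -0.03608594647530428 0.18089545197499013
```

>>> arm_command --deltas '[0.5, 0, 0, 0, 0, 0, 40, 0.6, 0, 0, 0, 0, 0, 40, 0.6, 0, 0, 0, 0, 0, 40, 0.5, 0, 0, 0, 0, 0, 40, 0, 0, 0, 0, 0, 0, 40]'

```text
time_s: 15.65
position: [0.5629, -0.1809, 0.063]
tcp_rot: [-1.194, 1.231, -1.231]
force: [-0.5, 0.3, -0.7]
gripper_width: 0.642
```

```bash
python3 - <<'E'
from h import *
plan([.5613,-.2222,.0636],-.035)
f=grab('scene','s16.png'); a=cv2.resize(f['frame'][135:240,150:290,::-1],None,fx=5.5,fy=5.5,interpolation=cv2.INTER_CUBIC)[:600]; cv2.imwrite('pics/s16z.png',a)
E
```

```text
15.65 [0.5629, -0.1809, 0.063] zyaw -1.73 ydown [0.001, 0.001, -1.0] xaxis [-0.03, -1.0, -0.001] gw 59.7 F [-0.5, 0.3, -0.7] rot units [-0.01, 0.05, -0.01]
delta units [1.65, -0.02, -0.01] q [0.16, 0.76, 0.19, 1.78, -0.22, 0.63, 0.45]
```

View pics/s16z.png

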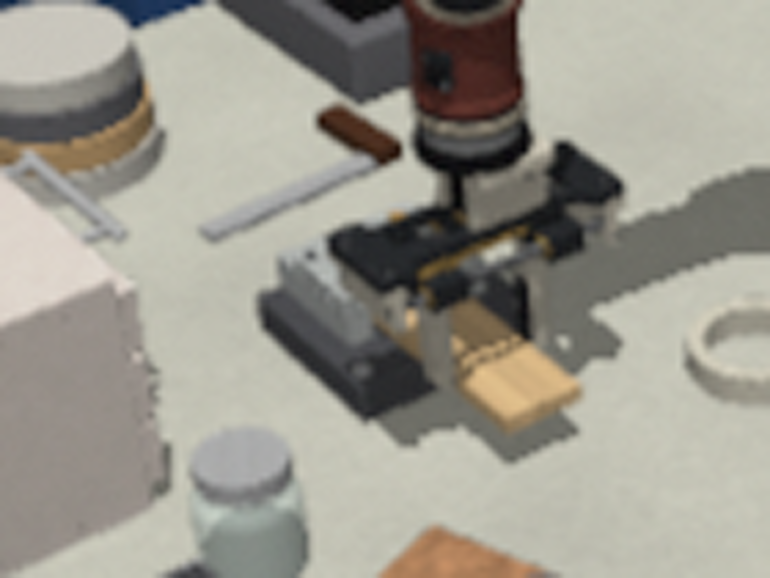

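>>> arm_command --deltas '[0.4, 0, 0, 0, 0.04, 0, 40, 0.4, 0, 0, 0, 0, 0, 40, 0.3, 0, 0, 0, 0, 0, 40, 0.1, 0, 0, 0, 0, 0, 40, 0, 0, 0, 0, 0, 0, 40]'

```text
time_s: 16.2
position: [0.5621, -0.2107, 0.0626]
tcp_rot: [-1.192, 1.234, -1.23]
force: [-0.2, 0.0, -0.8]
gripper_width: 0.641
```

```bash
python3 - <<'E'
from h import *
plan([.5613,-.2222,.0575],-.035)
f=grab('scene','s17.png'); a=cv2.resize(f['frame'][135:240,150:290,::-1],None,fx=5.5,fy=5.5,interpolation=cv2.INTER_CUBIC)[:600]; cv2.imwrite('pics/s17z.png',a)
f=grab('top','t17.png'); a=cv2.resize(f['frame'][140:220,310:440,::-1],None,fx=6,fy=6,interpolation=cv2.INTER_CUBIC); cv2.imwrite('pics/t17z.png',a)
E
```

```text
16.2 [0.5621, -0.2107, 0.0626] zyaw -1.8 ydown [-0.0, 0.003, -1.0] xaxis [-0.031, -0.999, -0.003] gw 59.6 F [-0.2, 0.0, -0.8] rot units [0.0, 0.04, -0.04]
delta units [0.46, 0.2, -0.02] q [0.21, 0.77, 0.19, 1.75, -0.22, 0.65, 0.49]
```

View pics/s17z.png

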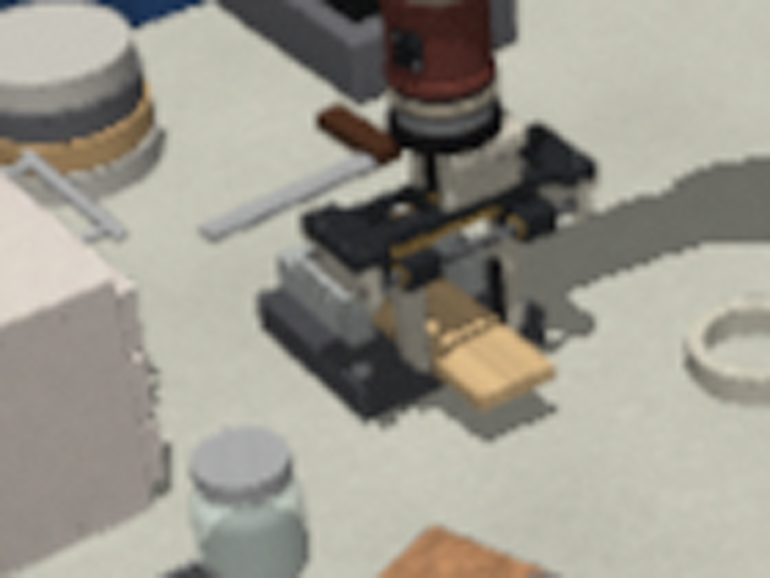

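View pics/t17z.png

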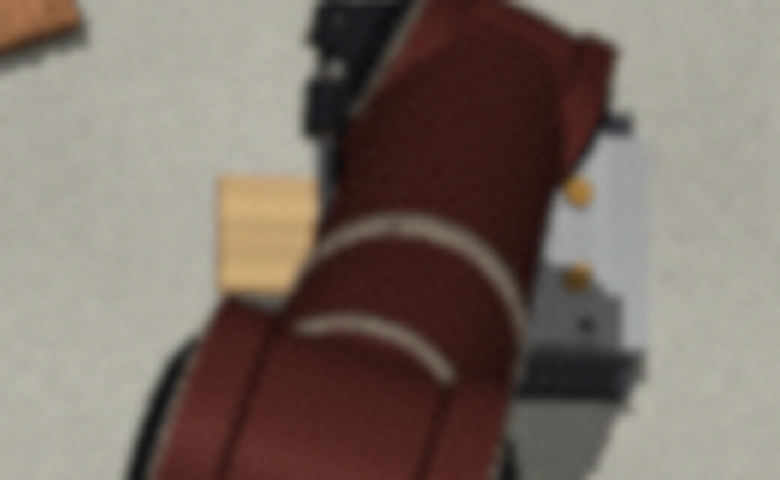

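```bash
python3 - <<'E'
from ax import *
f=vision.grab_frame('top')
q=rel(f,(310,140),[[218,177],[217,292]],.047)
E
```

```text
mid [ 0.5662 -0.1451] lateral 0.0004 local y 0.133 to stop 0.193
```

>>> arm_command --deltas '[0.1, 0.1, 0, 0, 0.04, 0, 40, 0.2, 0.06, 0, 0, 0, 0, 40, 0.1, 0, 0, 0, 0, 0, 40, 0, 0, 0, 0, 0, 0, 40]'

```text
time_s: 16.75
position: [0.5623, -0.2188, 0.0582]
tcp_rot: [-1.19, 1.235, -1.229]
force: [0.7, 1.0, 0.0]
gripper_width: 0.643
```

```bash
python3 - <<'E'
from h import *
plan([.5613,-.2222,.0575],-.035)
E
```

```text
16.75 [0.5623, -0.2188, 0.0582] zyaw -1.81 ydown [-0.0, 0.005, -1.0] xaxis [-0.032, -0.999, -0.005] gw 59.8 F [0.7, 1.0, 0.0] rot units [0.0, 0.04, -0.06]
delta units [0.14, 0.03, -0.04] q [0.23, 0.78, 0.18, 1.74, -0.22, 0.65, 0.5]
```

Advance gently to the stop, watching the force.

>>> arm_command --deltas '[0.1, 0, 0, 0, 0.02, -0.05, 40, 0.08, 0, 0, 0, 0, 0, 40, 0, 0, 0, 0, 0, 0, 40]'

```text
time_s: 17.05
position: [0.5623, -0.223, 0.0581]
tcp_rot: [-1.193, 1.235, -1.233]
force: [0.0, 0.5, -0.5]
gripper_width: 0.639
```

>>> arm_command --deltas '[0.08, 0, 0, 0, 0, 0, 40, 0.06, 0, 0, 0, 0, 0, 40]'

```text
time_s: 17.25
position: [0.5622, -0.2232, 0.0578]
tcp_rot: [-1.19, 1.237, -1.227]
force: [0.4, 3.0, 0.6]
gripper_width: 0.641
```

>>> arm_command --deltas '[0.1, 0, 0, 0, 0, 0, 40, 0.1, 0, 0, 0, 0, 0, 40]'

```text
time_s: 17.45
position: [0.5623, -0.2234, 0.0576]
tcp_rot: [-1.186, 1.241, -1.22]
force: [-1.0, 5.5, 2.6]
gripper_width: 0.646
```

```bash
python3 - <<'E'
from ax import *
plan([.5613,-.2222,.0575],-.035)
f=grab('scene','s18.png'); a=cv2.resize(f['frame'][135:240,150:290,::-1],None,fx=5.5,fy=5.5,interpolation=cv2.INTER_CUBIC)[:600]; cv2.imwrite('pics/s18z.png',a)
f=grab('top','t18.png'); a=cv2.resize(f['frame'][140:220,310:440,::-1],None,fx=6,fy=6,interpolation=cv2.INTER_CUBIC); cv2.imwrite('pics/t18z.png',a)
E
```

```text
17.45 [0.5623, -0.2234, 0.0576] zyaw -1.78 ydown [-0.003, 0.014, -1.0] xaxis [-0.031, -0.999, -0.014] gw 60.0 F [-1.0, 5.5, 2.6] rot units [0.04, 0.05, -0.16]
delta units [-0.05, 0.01, -0.04] q [0.24, 0.78, 0.18, 1.73, -0.22, 0.66, 0.51]
```

View pics/s18z.png

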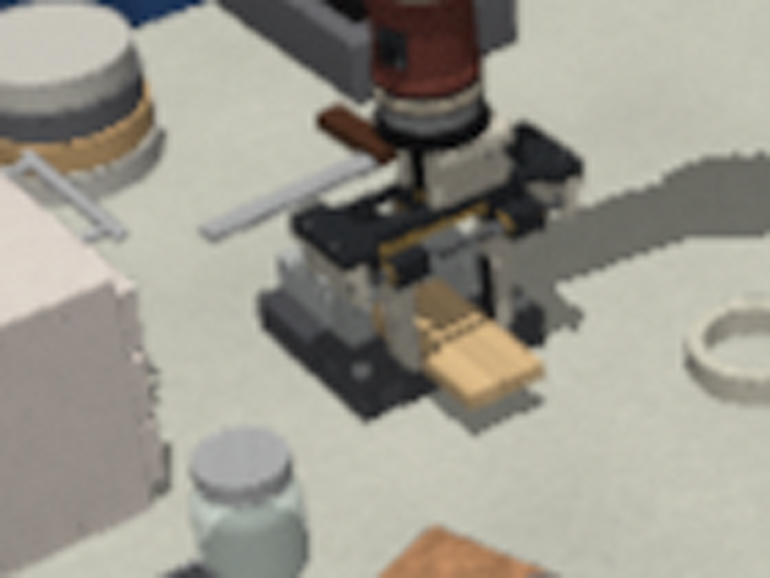

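View pics/t18z.png

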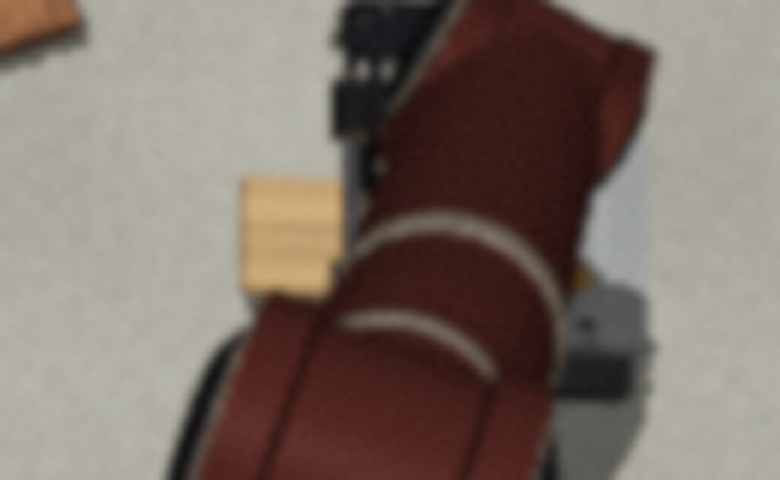

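>>> arm_command --deltas '[0, 0, 0, 0, 0, 0, 40, 0, 0, 0, 0, 0, 0, 64, 0, 0, 0, 0, 0, 0, 70, 0, 0, 0, 0, 0, 0, 72, 0, 0, 0, 0, 0, 0, 72]'

```text
time_s: 18.05
position: [0.5625, -0.2286, 0.0587]
tcp_rot: [-1.189, 1.236, -1.228]
force: [-0.5, -0.2, -0.9]
gripper_width: 0.774
```

```bash
python3 - <<'E'
from ax import *
plan([.5613,-.2222,.0575],-.035)
f=grab('scene','s19.png'); a=cv2.resize(f['frame'][135:240,150:290,::-1],None,fx=5.5,fy=5.5,interpolation=cv2.INTER_CUBIC)[:600]; cv2.imwrite('pics/s19z.png',a)
E
```

```text
18.05 [0.5625, -0.2286, 0.0587] zyaw -1.87 ydown [-0.0, 0.007, -1.0] xaxis [-0.033, -0.999, -0.007] gw 72.0 F [-0.5, -0.2, -0.9] rot units [0.0, 0.03, -0.08]
delta units [-0.25, 0.05, -0.06] q [0.24, 0.78, 0.18, 1.73, -0.22, 0.66, 0.52]
```

View pics/s19z.png

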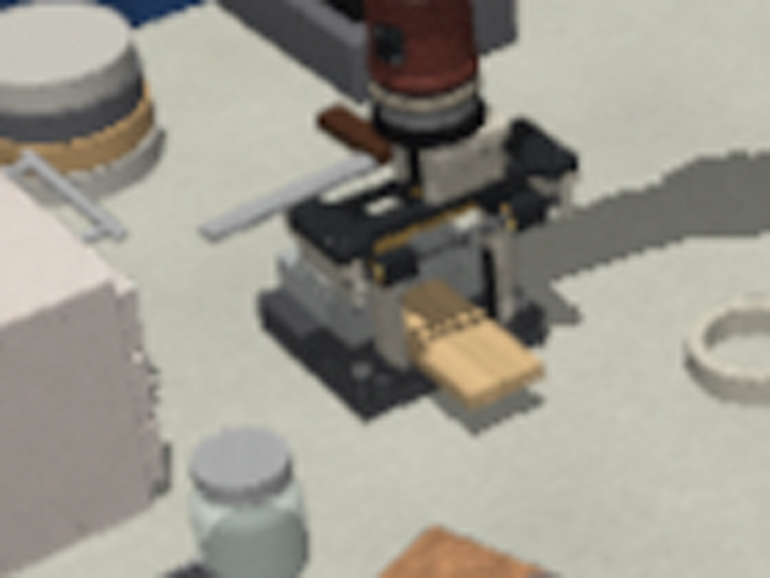

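>>> arm_command --deltas '[0, -0.4, 0, 0, 0, 0, 72, 0, -0.7, 0, 0, 0, 0, 72, 0, -0.9, 0, 0, 0, 0, 80, -0.5, -0.9, 0, 0, 0, 0, 90, -1, -0.8, 0, 0, 0, 0, 90]'

```text
time_s: 18.6
position: [0.5611, -0.1966, 0.154]
tcp_rot: [-1.191, 1.245, -1.234]
force: [0.2, 0.5, 0.6]
gripper_width: 0.954
```

>>> arm_command --deltas '[-1, -0.5, -0.5, 0, 0, 0, 90, -1, 0, -0.5, 0, 0, 0, 90, -1, 0, -0.5, 0, 0, 0, 90, -1, 0, -0.5, 0, 0, 0, 90, -1, 0, -0.5, 0, 0, 0, 90]'

```text
time_s: 19.1
position: [0.5069, -0.0671, 0.1754]
tcp_rot: [-1.181, 1.232, -1.246]
force: [0.6, 1.2, 0.2]
gripper_width: 0.97
```

>>> arm_command --deltas '[-1, 0, -0.5, 0, 0, 0, 90, -1, 0, 0, 0, 0, 0, 90, -1, 0, 0, 0, 0, 0, 90, -0.5, 0, 0, 0, 0, 0, 90, 0, 0, 0, 0, 0, 0, 90]'

```text
time_s: 19.6
position: [0.4964, 0.0277, 0.1793]
tcp_rot: [-1.178, 1.226, -1.242]
force: [-0.1, -0.1, 0.0]
gripper_width: 0.97
```

```bash
python3 - <<'E'
from ax import *
plan([.5613,-.2222,.0575],-.035)
f=grab('scene','s20.png'); a=cv2.resize(f['frame'][150:235,165:275,::-1],None,fx=7,fy=7,interpolation=cv2.INTER_CUBIC)[:600]; cv2.imwrite('pics/s20z.png',a)
f=grab('top','t20.png'); a=cv2.resize(f['frame'][140:220,310:440,::-1],None,fx=6,fy=6,interpolation=cv2.INTER_CUBIC); cv2.imwrite('pics/t20z.png',a)
E
```

```text
19.6 [0.4964, 0.0277, 0.1793] zyaw -2.12 ydown [0.016, 0.002, -1.0] xaxis [-0.037, -0.999, -0.002] gw 90.2 F [-0.1, -0.1, 0.0] rot units [-0.18, -0.02, -0.03]
delta units [9.91, 4.89, 2.89] q [-0.27, 0.47, 0.25, 1.96, -0.17, 0.72, 0.04]
```

View pics/s20z.png

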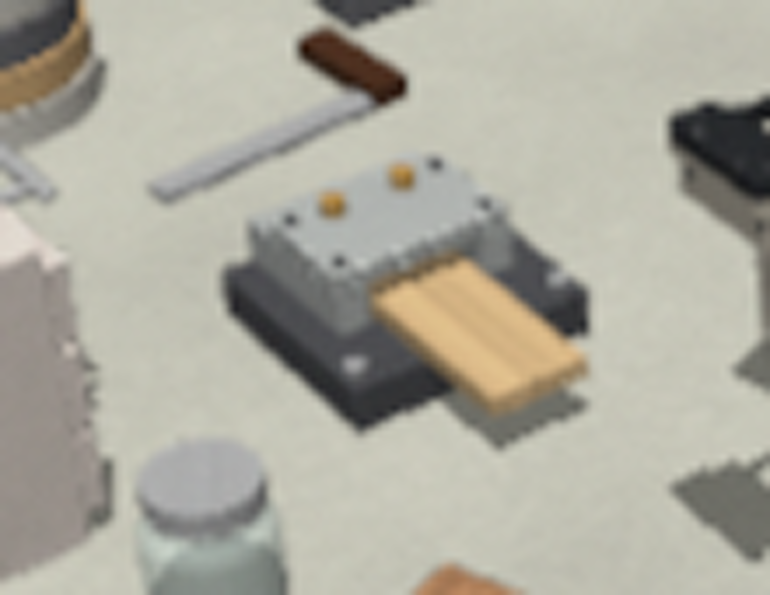

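View pics/t20z.png

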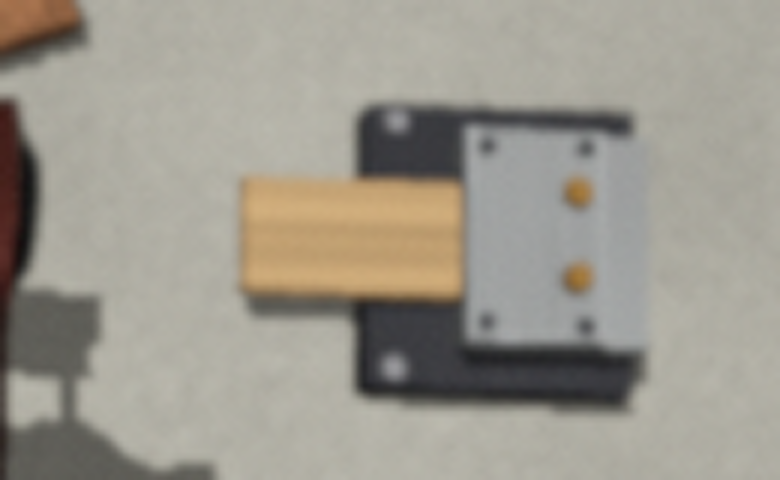

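```bash
python3 - <<'E'
from ax import *
f=vision.grab_frame('top')
q=rel(f,(310,140),[[241,177],[241,293]],.042); m=rel(f,(310,140),[[462,181],[462,300]],.042)
b=rel(f,(310,140),[[360,107],[360,396]],.03)
d=(q-m).mean(0); print('board yaw',np.arctan2(-d[0],d[1])); d=q[0]-q[1]; print(np.arctan2(d[1],d[0]))
from fit import fit
# scene refine
fs=vision.grab_frame('scene'); fr={'top':f,'scene':fs}; s=(165,150,7);t=(310,140,6);w=.055
D=[('top',(360,107),t,(.075,.055,.03)),('top',(360,396),t,(-.075,.055,.03)),('top',(463,124),t,(w,.01,.068)),('top',(463,347),t,(-w,.01,.068)),
('scene',(362,428-26),s,(.075,.055,.03)),('scene',(588,295),s,(-.075,.055,.03)),('scene',(225,268),s,(.075,-.085,.03))]
p,r=fit(fr,D,[.56,-.277,-.03]); print('drill',p.round(4),r.round(1).tolist())
B=[('top',(241,177),t,(.03,.09,.042)),('top',(241,293),t,(-.03,.09,.042)),('scene',(587,355),s,(-.03,.09,.042)),('scene',(497,402),s,(.03,.09,.042))]
pb,r=fit(fr,B,[.56,-.24,-.03]); print('board',pb.round(4),r.round(1).tolist())
n=pb[:2]+.09*np.array([np.sin(pb[2]),-np.cos(pb[2])]); 
c,sn=np.cos(p[2]),np.sin(p[2]); e=n-p[:2]; print('nose in drill',c*e[0]+sn*e[1],-sn*e[0]+c*e[1]+.06)
E
```

```text
mid [ 0.5669 -0.1578] lateral 0.0015 local y 0.1203 to stop 0.1803
mid [ 0.5637 -0.2715] lateral 0.0021 local y 0.0066 to stop 0.0666
mid [ 0.5608 -0.221 ] lateral -0.0024 local y 0.0569 to stop 0.1169
board yaw -0.02827002086070983
-0.022645744944750586
drill [ 0.56   -0.2758 -0.0299] [[-0.0, 0.1], [-0.1, -0.6], [-0.2, 1.1], [-0.1, -0.4], [-0.5, -1.4], [0.8, -0.8], [-0.4, 0.6]]
board [ 0.5659 -0.2475 -0.0034] [[-0.3, 0.3], [0.1, 0.1], [-0.0, 0.3], [-0.5, -0.1]]
nose in drill 0.007365339842889064 -0.0015341208357770933
```

```bash
python3 - <<'E'
from h import *
s=arm.get_state(); print(s['time_s'],np.abs(s['joint_vel']).max(),s['force'].round(1))
job.sign_off()
E
```

```text
19.8 0.006295820794512099 [ 0.1 -0.   0.1]
the job is handed in; nothing more can be done
```

The board is in the drilling jig with its notched end against the stop, right way up and let go, and I handed the job in at 19.8 s. No verdict is reported.

**What I did**
1. I pushed the board about 83 mm out over the holding jig's open end with closed fingers.
2. I pinched it by its sides, lifted it level, laid it flat on the bench and let go.
3. I took a fresh hold about 113 mm from the notch, slid it under the bridge until it met the stop (about 5 N), let go and backed away.

**Last checks**
- **Against the stop:** the plain end measures 180.3 mm from the stop on a 180 mm board. It sticks out about 63 mm past the bed (65 mm expected). Together with the contact force, this says the nose is on the stop.
- **Sideways and angle:** the board is about 2–3 mm off the middle and turned about -0.028 rad, against -0.03 for the jig.
- **Robot:** the force reading is near zero, the arm is still, and it is clear of everything. I touched none of the other things, but I did not re-measure them.

**Disagreement:** one rough fit, using only the plain-end corners, put the nose 7.4 mm off the middle (limit 8) with the board turned about 0.026 rad from the jig. I discounted it because it covers a short baseline and disagrees with the longer edges in the top view. The passage walls also allow only 6 mm either way.

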